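Steady turntable run for filming a culture dish

TASK

Film run of the culture dish: take the crank handle of the hand-driven turntable, bring the platter up to 20 turns a minute counter-clockwise seen from above, and keep it between 17 and 23 turns a minute for six seconds while the overhead camera films; never let it go above 30. Then bring the platter to rest with its white index bar under the pointer, let go of the handle and take the hand well clear of it. The drive slips, so go by the platter and not by the crank; do not touch the platter, its drag shoe or the camera stand, and leave the things around it where they are.

Things in the scene. Friction and masses are not known exactly. Their poses are not given: they have to be found in the camera images.
- spindle (a joint): Angle of the platter, rad, growing counter-clockwise seen from above, unlimited; start varies. 0: index bar along the turntable's own +x. 20 turns a minute = 2.09 rad/s, 17 to 23 = 1.78 to 2.41. Moment of inertia nominally 0.013 kg m2 (varies, 0.75 to 1.3 times); drag of bearing and shoe nominally 0.017 N m (varies, 0.6 to 1.6 times) plus 0.0012 N m per rad/s.
- handle (a point): Middle of the upright black crank handle, 100 mm above the bench: a freely turning sleeve 24 mm thick, from 70 to 124 mm above the bench, 60 mm from the crank axis, on a steel crank arm whose top is 68 mm above the bench. As the sleeve turns freely, a hand pinching it from above can keep its yaw while going round. Start direction varies; the crank turns very lightly.
- crank_axis (a point): Fixed point on the crank axis, 100 mm above the bench. The crank drives a pulley, belted 1:1 to the platter in the same sense, through a fluid-damped hub that slips like a damper: 0.013 N m on the platter per rad/s by which the crank is faster (it brakes when slower). At 20 turns a minute the slip is nominally 1.5 rad/s, time constant 0.9 s; below about 1.3 rad/s a resting platter stays put.
- platter_axis (a point): Fixed point on the vertical axis of the platter, 73 mm above the bench, 250 mm from the crank axis.
- index (a point): Outer end of the white index bar inlaid in the platter's top (30 mm long, 12 mm wide, radial) on the rim of the platter, 85 mm from the platter axis, 73 mm above the bench (5 mm above the bar); goes round with the platter.
- pointer (a point): The fixed place under the tip of the steel pointer blade, 85 mm from the platter axis, 73 mm above the bench: the index point must come to rest here. The blade is 10 mm higher, on a post outside the platter's rim, clamped somewhere on the edge of the round bed, on the side that faces the robot (direction varies).
- turntable: Fixed white cast base of the turntable, 150 mm by 440 mm with a round bed 240 mm across under the platter, origin on the bench between the two axes; the crank axis is 125 mm towards its -y, the platter axis 125 mm towards its +y. Its place and yaw vary.
- platter: Dark steel disc 180 mm across, 18 mm thick, top 68 mm above the bench, 3.2 kg, with a clear culture dish (94 mm across, 34 mm above the platter's underside) between three pins and the index bar. Origin on its axis at its underside, 50 mm above the bench; its x axis points to the index bar. Not to be touched.
- stand: Fixed camera stand beyond the platter: foot 140 by 100 mm, steel column 324 mm tall, 190 mm beyond the platter axis (away from the crank), arm 262 mm above the bench to a camera head 48 mm across, 193 to 300 mm above the bench, over the platter's centre. Origin at the column's foot. Not to be touched.
- tube_rack: Loose orange tube rack, 75 by 110 by 60 mm, origin at the centre of its underside. A bystander.
- slide_box: Loose blue slide box with grey lid, 87 by 102 by 38 mm, origin at the centre of its underside. A bystander.
- calculator: Loose black pocket calculator, 75 by 125 by 14 mm, origin at the centre of its underside. A bystander.
- shoe: Loose felt-soled drag shoe, 20 by 24 by 30 mm, riding on the platter by its own weight in a fixed steel pocket on the side of the bed away from the robot, 75 mm from the platter axis; origin under its sole. Its weight and rub vary, and with them the platter's drag. Leave it.

How it is judged (in metres and radians):
On the way:
1. the platter is kept between 17 and 23 turns a minute, counter-clockwise, for six seconds (velocity of joint spindle between 1.78 and 2.41 rad/s), for 6 s.
At the end, for the whole second after the job is handed in: The platter is at rest (under 0.05 rad/s) with the outer end of the index bar within 14 mm of the place under the pointer, and the hand has let go and is at least 60 mm from the handle (horizontal distance between index and pointer below 0.014 m and velocity of joint spindle between -0.05 and 0.05 rad/s and distance between the grasp point and handle above 0.06 m); the robot touches nothing.
It fails at once if the platter turns faster than 30 turns a minute (3.14 rad/s), either way (velocity of joint spindle above 3.14 rad/s or velocity of joint spindle below -3.14 rad/s).
It fails at once if the robot touches the platter, the dish or the drag shoe (contact force between any of the fingers, the arm and platter above 0.5 N or contact force between any of the fingers, the arm and shoe above 0.5 N).
It fails at once if the robot bumps the camera stand (contact force between any of the fingers, the arm and stand above 1 N).
It fails at once if a bystander is shifted by more than 20 mm (distance of any of tube_rack, slide_box, calculator from where it was at the start of the episode above 0.02 m).
It also fails if it takes over 61 s, if anything falls off the work surface, if the arm or the gripper's body presses on something with over 40 N, if the wrist force passes 120 N, or if a joint passes its speed limit or range.

ROBOT

A 6-joint arm with a two-finger parallel gripper is mounted at the origin on the work surface. World frame = base frame: x ahead of the robot, y to its left, z up, the work surface at z = 0. Lengths are in mm, angles in degrees, forces in N, time in s.
With the tool pointing down it reaches from about 250 to 800 mm from the base axis. Payload 8.5 kg.
Tool frame: the origin (TCP) lies between the finger pads; the fingertips stand 22 mm ahead of it and the grasp point (between the pads) lies 3 mm ahead of it (finger_overhang is the z of the fingertips in the tool frame, in mm); z points along the fingers, x is the direction in which the jaws open and shut, and the axes are right-handed (so a half turn about z gives the same grasp; the last joint's range is limited). The gripper opens to 85 mm and grips with 20 to 120 N. Pads are 22 mm wide; open, the fingers measure 114 mm over their backs; the gripper's body (76 mm by 85 mm) begins 54 mm behind the grasp point. The pads swing forward as they close: fully open they stand 13 mm farther back than shut.
Start: joints at [-67.323, 13.648, -0.773, 75.585, 0, 90], TCP at [202.394, -484.374, 253.276] pointing down, gripper open.
Joint ranges: [-152.45, 152.45], [-59.26, 108.67], [-65.41, 83.53], [-104.44, 129.93], [-82.83, 76.93], [-180, 180]. Speed limits (degrees/s): [127.2, 127.2, 159.86, 180, 180, 180].

INTERFACE

Orientations are given as [roll, pitch, yaw] about the fixed x, y, z axes, in that order (R = Rz(yaw) Ry(pitch) Rx(roll)).
In Python, from plant import * gives the robot as it stands.
- The arm moves only by the tool step_arm, never from a script. Its argument "series" is a list of rows, each a list of 7 numbers: the turn, a rotation vector about the tool's x, y, z in rad, then the shift along the tool's x, y, z in cm, then the gripper's target within -1 to 1 (fully open at 1, half-way at 0, shut at -1). A call has exactly 10 rows; each row shifts and turns the pose as measured when the row begins, along the tool's axes as they then stand; what a row does not reach is not made up. A row lasts 1/10 s, in which the tool goes at most 50 mm and 8.59 degrees, less where a joint would pass 70% of its speed; a pose out of reach is approached as far as the arm can. A call with a gripper value outside its range is refused whole. The fingers move at their own pace and stop on an object; "squeeze" is the grip in N (left out, the last holds). Time passes only in rows, so rows that do not move let the fingers close, or fill a call up. It gives the time, the measured TCP pose, the force and the opening at its end, in the units of the state.
- get_obs(): the state, without advancing time (a new reading comes with each control period).
- read_camera(name): name is "scene" or "top" or "wrist"; returns a dict with "color" (420x560x3 uint8, red, green, blue), "range_z" (420x560 float32, mm along the optical axis (not along the pixel's ray), 0 where there is no reading), "camera_matrix" (3x3 intrinsics, pixels), "rvec" (rotation vector, rad) and "tvec" (3), from world to camera coordinates, as OpenCV has them. Camera axes: x right, y down, z forward; pixel columns grow to the right and rows downward; lengths in mm; the calibration is good to about 2 mm. The wrist camera is an equidistant fisheye: a pixel r from the principal point sees the ray r / f radians off the axis. A picture is of the moment at which its call begins.
- finish_job(): hands the job in, once; it reports no verdict.
Trained networks look in a picture, given as the dict that the camera call returned (one of the last four; its "shot" number tells which), for a name from the list of things; names that differ only in an ending like _2 or _b are one class to them, and where a whole thing is asked for, a point or a joint stands for the part that bears it (a point fixed in the world has none). Each returns a list of dicts, best first, with "conf" (0 to 1); they miss things now and then, are a little off and sometimes report something else, mostly with a low value. They report only what shows in the picture. A call takes as long as a camera call.
- recognise(name, picture): "location" ([x, y, z] in mm, in world coordinates, good to about 4 mm: the middle of the surface that is visible of it).
- trace(name, picture): "pixels" (420x560 bool, what is visible of it).
The state is a dict: "time": time; "joint_pos": joint angles; "qd": joint speeds; "joint_efforts": joint torques, N m; "ee_pos": TCP position; "eef_rot": TCP orientation; "ft_force": force on the tool from outside, world axes, zero at the start; "ft_torque": the same for the moment, N m; "finger_gap": finger opening in mm.
Only numpy, scipy, OpenCV 4.12 (cv2) and the standard library are available. Lean on these libraries where they do the work, as an engineer would, in place of code of your own. Each camera call takes 0.05 s, during which the arm holds its last target. There are 200 camera calls.

## Working session

There is one attempt and no reset: what is moved stays moved. The work goes in short steps, Python scripts to look and compute and a tool call to move; the robot and the scene stay as the last step left them, time stands still between calls to the robot, and variables do not carry over. Pictures are saved under pics/ and viewed, about 8 in all and at most 12, crops included, and the job is handed in when it is done.

Besides the shell and the picture viewer there is one more tool, called as name(argument=value, ...) on one line, values as JSON. step_arm: Moves the arm, as the interface text tells. Its arguments: {"type":"object","properties":{"series":{"type":"array"},"squeeze":{"type":"number"}},"required":["series"]}

```bash
mkdir -p pics; ls; cat > h.py <<'E'
from plant import *
import numpy as np, cv2
def w2c(p):
    R=cv2.Rodrigues(np.array(p["rvec"],float))[0]; return R,np.array(p["tvec"],float).ravel()
def unproj(p,u,v,zw):
    R,t=w2c(p);K=np.array(p["camera_matrix"]);d=R.T@np.linalg.inv(K)@np.array([u,v,1.]);c=-R.T@t
    return c+d*(zw-c[2])/d[2]
def save(p,n): cv2.imwrite("pics/"+n+".png",p["color"][:,:,::-1])
E
python3 - <<'E'
from h import *
o=get_obs();print({k:np.round(v,2).tolist() for k,v in o.items()})
for c in ("top","scene"):
    p=read_camera(c);save(p,c+"0")
    R,t=w2c(p);print(c,np.round(-R.T@t),np.round(p["camera_matrix"],1).tolist())
    for n in ["handle","index","pointer","turntable","platter","stand","shoe","tube_rack","slide_box","calculator","crank_axis","platter_axis"]:
        try:
            r=recognise(n,p);print(n,[(np.round(a["location"]).tolist(),round(a["conf"],2)) for a in r[:3]])
        except Exception as e: print(n,e)
a=cv2.imread("pics/top0.png");b=cv2.imread("pics/scene0.png")
E
```

```text
pics
{'time': 0.0, 'joint_pos': [-67.32, 13.68, -0.82, 75.58, 0.0, 90.0], 'qd': [-0.14, 0.11, 0.05, -0.0, 0.07, -0.03], 'joint_efforts': [0.0, -53.88, 34.64, 0.02, -0.0, -0.0], 'ee_pos': [202.27, -484.07, 252.69], 'eef_rot': [-180.0, 0.08, -67.32], 'ft_force': [-0.11, -0.58, 1.01], 'ft_torque': [-0.01, 0.03, 0.02], 'finger_gap': 85.2}
top [ 444.   39. 1413.] [[495.1, 0.0, 273.6], [0.0, 495.1, 216.5], [0.0, 0.0, 1.0]]
handle [([547.0, -160.0, 122.0], 0.45)]
index [([379.0, -426.0, 57.0], 0.67), ([559.0, 111.0, 64.0], 0.61)]
pointer [([490.0, 207.0, 29.0], 0.47)]
turntable [([530.0, 24.0, 20.0], 0.6)]
platter [([559.0, 108.0, 65.0], 0.61)]
stand [([608.0, 284.0, 28.0], 0.92), ([557.0, 114.0, 65.0], 0.6)]
shoe [([644.0, 98.0, 89.0], 0.63)]
tube_rack [([378.0, -424.0, 53.0], 0.57)]
slide_box [([588.0, -443.0, 39.0], 0.75)]
calculator [([467.0, 543.0, 17.0], 0.81)]
crank_axis [([533.0, 20.0, 21.0], 0.63), ([558.0, 115.0, 67.0], 0.5)]
platter_axis [([532.0, 20.0, 23.0], 0.71)]
scene [1324.  163. 1217.] [[447.3, 0.0, 267.2], [0.0, 447.3, 204.4], [0.0, 0.0, 1.0]]
handle [([552.0, -154.0, 109.0], 0.68)]
index [([578.0, 126.0, 67.0], 0.78)]
pointer [([564.0, 54.0, 35.0], 0.67)]
turntable [([562.0, 53.0, 43.0], 0.9)]
platter [([584.0, 126.0, 66.0], 0.67)]
stand [([619.0, 287.0, 169.0], 0.87)]
shoe [([649.0, 102.0, 90.0], 0.42)]
tube_rack [([388.0, -424.0, 53.0], 0.66)]
slide_box [([602.0, -440.0, 36.0], 0.75)]
calculator [([470.0, 541.0, 11.0], 0.74)]
crank_axis [([564.0, 52.0, 38.0], 0.87)]
platter_axis [([565.0, 54.0, 38.0], 0.81)]
```

```bash
python3 - <<'E'
import cv2
a=cv2.imread("pics/top0.png")[100:310,150:430];cv2.imwrite("pics/topc.png",cv2.resize(a,(784,588),interpolation=cv2.INTER_CUBIC))
b=cv2.imread("pics/scene0.png");cv2.imwrite("pics/scenec.png",cv2.resize(b,(784,588)))
E
```

```text
(no output)
```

View pics/topc.png

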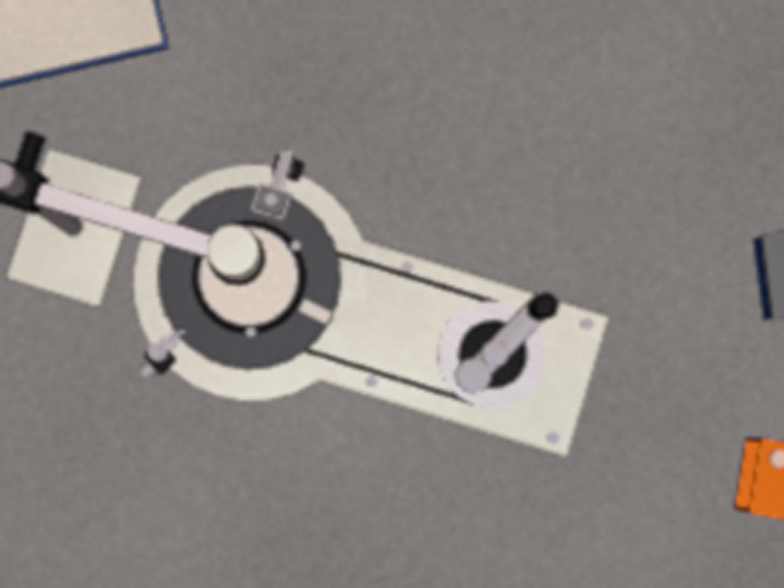

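View pics/scenec.png

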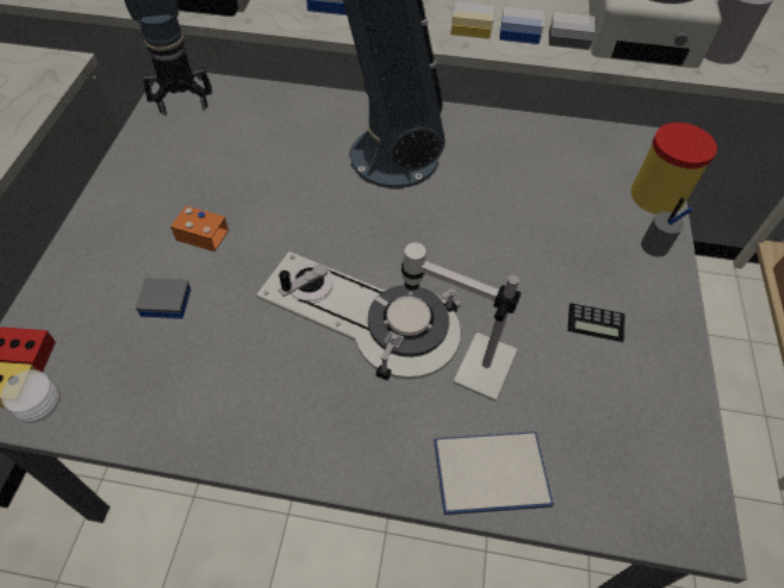

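The top view (crop scale 2.8) shows the platter centre at about crop (249,277) and the index bar's outer end at (330,317). The pointer tip is near (185,331), the crank disc at (490,354) and the handle at (543,305). The scene view confirms the layout: the arm's path is free, and the camera head only partly covers the platter. Next I work out the geometry and build an angle estimator.

```bash
cat >> h.py <<'E'
def proj(p,X):
    R,t=w2c(p);return cv2.projectPoints(np.array(X,float).reshape(-1,1,3),R and 0 if False else np.array(p["rvec"],float),t,np.array(p["camera_matrix"],float),None)[0].reshape(-1,2)
E
sed -i 's/R and 0 if False else //' h.py
python3 - <<'E'
from h import *
import pickle
P={c:read_camera(c) for c in("top","scene")}
pickle.dump(P,open("P0.pkl","wb"))
p=P["top"]
for n,(u,v),z in [("plat",(249,277),68),("bar end",(329,317),68),("ptr tip",(185,331),83),("ptr post",(160,358),60),("handle top",(543,305),124),("crankdisc",(490,354),50),("c1",(608,318),40),("c2",(567,455),40),("head",(236,251),300)]:
    print(n,np.round(unproj(p,150+u/2.8,100+v/2.8,z),1))
# platter dark ring fit by optimisation in both cams: min brightness inside r 84-89, bright outside 92-97
from scipy.optimize import minimize
th=np.linspace(0,2*np.pi,180,endpoint=False)
def ring(p,c,r,z):
    X=np.c_[c[0]+r*np.cos(th),c[1]+r*np.sin(th),np.full(180,z)]
    q=proj(p,X).astype(np.float32)
    return cv2.remap(p["color"].mean(2).astype(np.float32),q[:,0].reshape(-1,1),q[:,1].reshape(-1,1),cv2.INTER_LINEAR)[:,0]
for n,c0 in(("top",(559,110)),("scene",(559,110))):
    p=P[n]
    f=lambda c:sum(np.median(ring(p,c,r,68))*0+np.mean(np.clip(ring(p,c,r,68),40,160)) for r in(78,82,86,89))-sum(np.mean(np.clip(ring(p,c,r,68),40,160)) for r in(92,96))*2
    print(n,minimize(f,c0,method="Nelder-Mead",options=dict(initial_simplex=[c0,(c0[0]+8,c0[1]),(c0[0],c0[1]+8)])).x)
# base long-edge yaw from depth/trace
t=trace("turntable",p:=P["top"])
p=read_camera("top");t=trace("turntable",p)
m=t[0]["pixels"].astype(np.uint8);print(t[0]["conf"],m.sum())
d=p["range_z"];K=p["camera_matrix"];print("range at base",[float(d[int(100+v/2.8),int(150+u/2.8)]) for u,v in((400,310),(560,400),(543,305),(249,345))])
E
```

```text
plat [574.2 118.9  68. ]
bar end [536.3  40.5  68. ]
ptr tip [519.7 178.4  83. ]
ptr post [494.3 204.6  60. ]
handle top [ 546.8 -159.3  124. ]
crankdisc [ 503.5 -118.6   50. ]
c1 [ 541.5 -237.1   40. ]
c2 [ 405.2 -196.8   40. ]
head [572.7 116.  300. ]
top [575.4993503  119.56963496]
scene [578.719603  117.6486429]
0.65 9338
range at base [1397.4385986328125, 1391.218017578125, 1294.5179443359375, 1346.8834228515625]
```

```bash
cat >> h.py <<'E'
C=np.array([504.5,-120.5]);PL=np.array([575.5,119.5]);PTR=np.radians(133.5)
def rows(dW,dyaw,yaw0,g):
    """dW list of world shifts mm, dyaw deg per row"""
    out=[];y=np.radians(yaw0)
    for d,a in zip(dW,dyaw):
        c,s=np.cos(y),np.sin(y)
        out.append([0,0,round(-np.radians(a),3),round((c*d[0]+s*d[1])/10,2),round((s*d[0]-c*d[1])/10,2),round(-d[2]/10,2),g]);y+=np.radians(a)
    return out
E
python3 - <<'E'
from h import *
o=get_obs();e=o["ee_pos"]
d=(np.array([546.5,-160,215])-e)/10
print(rows([d]*10,[8.4]*8+[0,0],-67.3,1))
E
```

```text
[[0, 0, np.float64(-0.147), np.float64(-1.66), np.float64(-4.43), np.float64(0.38), 1], [0, 0, np.float64(-0.147), np.float64(-1.0), np.float64(-4.62), np.float64(0.38), 1], [0, 0, np.float64(-0.147), np.float64(-0.31), np.float64(-4.72), np.float64(0.38), 1], [0, 0, np.float64(-0.147), np.float64(0.38), np.float64(-4.71), np.float64(0.38), 1], [0, 0, np.float64(-0.147), np.float64(1.06), np.float64(-4.61), np.float64(0.38), 1], [0, 0, np.float64(-0.147), np.float64(1.72), np.float64(-4.4), np.float64(0.38), 1], [0, 0, np.float64(-0.147), np.float64(2.35), np.float64(-4.1), np.float64(0.38), 1], [0, 0, np.float64(-0.147), np.float64(2.92), np.float64(-3.72), np.float64(0.38), 1], [0, 0, np.float64(-0.0), np.float64(3.44), np.float64(-3.25), np.float64(0.38), 1], [0, 0, np.float64(-0.0), np.float64(3.44), np.float64(-3.25), np.float64(0.38), 1]]
```

step_arm(series=[[0, 0, -0.147, -1.66, -4.43, 0.38, 1], [0, 0, -0.147, -1.0, -4.62, 0.38, 1], [0, 0, -0.147, -0.31, -4.72, 0.38, 1], [0, 0, -0.147, 0.38, -4.71, 0.38, 1], [0, 0, -0.147, 1.06, -4.61, 0.38, 1], [0, 0, -0.147, 1.72, -4.4, 0.38, 1], [0, 0, -0.147, 2.35, -4.1, 0.38, 1], [0, 0, -0.147, 2.92, -3.72, 0.38, 1], [0, 0, 0, 3.44, -3.25, 0.38, 1], [0, 0, 0, 3.44, -3.25, 0.38, 1]], squeeze=30)

```text
time: 2.55
ee_pos: [550.6, -147.7, 214.5]
eef_rot: [179.7, -0.2, 1.5]
ft_force: [0.2, -1.1, 0.4]
finger_gap: 85.3
```

```bash
python3 - <<'E'
from h import *
o=get_obs();print(np.round(o["ee_pos"],1),np.round(o["eef_rot"],1))
p=read_camera("wrist");save(p,"wrist1")
K=np.array(p["camera_matrix"]);R,t=w2c(p);print(np.round(-R.T@t),K.round(1).tolist())
r=recognise("handle",p);print([(np.round(a["location"],1).tolist(),round(a["conf"],2)) for a in r[:3]])
E
```

```text
[ 550.6 -147.7  214.5] [179.7  -0.2   1.5]
[548. -80. 335.] [[325.2, 0.0, 281.5], [0.0, 325.2, 214.1], [0.0, 0.0, 1.0]]
[([541.0, -158.7, 126.2], 0.91), ([579.2, 29.9, 55.8], 0.63)]
```

View pics/wrist1.png

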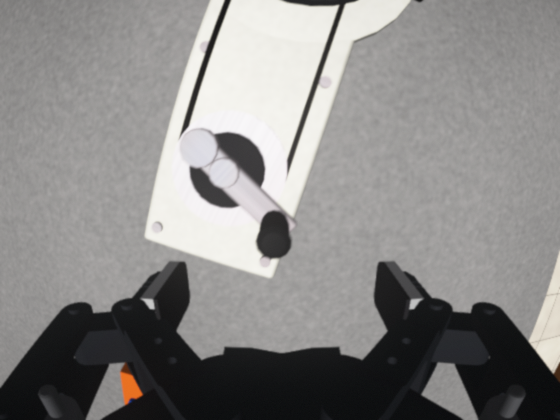

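The wrist view shows the handle's top at (274,242) and the hub over the crank axis at (223,174). I turn both into positions.

```bash
python3 - <<'E'
from h import *
p=read_camera("wrist");K=np.array(p["camera_matrix"]);R,t=w2c(p);c=-R.T@t
def un(u,v,z):
    q=np.array([u-K[0,2],v-K[1,2]])/K[0,0];r=np.hypot(*q);d=R.T@np.r_[q/r*np.sin(r),np.cos(r)];return c+d*(z-c[2])/d[2]
h=un(274,242,124);print("handle",h)
for z in(60,68,72):a=un(223,174,z);print(z,a,np.hypot(*(h-a)[:2]))
d=p["range_z"];print(d[174,223],d[242,274],np.round(R,2).tolist())
E
```

```text
handle [ 547.69711912 -156.10297027  124.        ]
60 [ 501.80736494 -119.45339127   60.        ] 58.72870831345468
68 [ 503.19769337 -118.2524625    68.        ] 58.419687010854254
72 [ 503.89285759 -117.65199811   72.        ] 58.28628130091302
263.42896 221.76805 [[1.0, 0.03, 0.0], [0.03, -0.96, 0.27], [0.01, -0.27, -0.96]]
```

step_arm(series=[[0, 0, 0.026, -0.1, 0.5, 2.5, 1], [0, 0, 0, -0.1, 0.4, 2.8, 1], [0, 0, 0, -0.1, 0.1, 2.8, 1], [0, 0, 0, 0, 0, 2.6, 0], [0, 0, 0, 0, 0, 0.0, -1], [0, 0, 0, 0, 0, 0, -1], [0, 0, 0, 0, 0, 0, -1], [0, 0, 0, 0, 0, 0, -1], [0, 0, 0, 0, 0, 0, -1], [0, 0, 0, 0, 0, 0, -1]])

```text
time: 3.7
ee_pos: [545.5, -162.1, 107.7]
eef_rot: [179.6, -0.2, -0.0]
ft_force: [0.9, -1.6, -10.1]
finger_gap: 23.7
```

```bash
cat >> h.py <<'E'
C=np.array([503.3,-119.]);
E
cat > ang.py <<'E'
from h import *
import pickle,json,os
N=720;th=np.arange(N)*2*np.pi/N
def prof(p,r0=60,r1=82):
    g=p["color"].min(2).astype(np.float32);out=[]
    for r in np.arange(r0,r1,3):
        q=proj(p,np.c_[PL[0]+r*np.cos(th),PL[1]+r*np.sin(th),np.full(N,68.)]).astype(np.float32)
        out.append(cv2.remap(g,q[:,:1].copy(),q[:,1:].copy(),cv2.INTER_LINEAR)[:,0])
    return np.mean(out,0)
def template(r=71):return np.roll((np.abs((th-np.pi))<6/r).astype(float),-N//2)
T=template();T0=T-np.roll(T,20)/2-np.roll(T,-20)/2
def score(pr):return np.real(np.fft.ifft(np.fft.fft(pr)*np.conj(np.fft.fft(T0))))
E
python3 - <<'E'
from ang import *
P=pickle.load(open("P0.pkl","rb"))
o=get_obs();print(np.round(o["ee_pos"],1),o["finger_gap"],np.round(o["eef_rot"],1),np.round(o["ft_force"],1),o["time"])
for n in P:
    pr=prof(P[n]);s=score(pr);i=np.argsort(-s)[:1]
    print(n,np.round(pr[::20]).astype(int).tolist())
    pk=[k for k in range(N) if s[k]==max(s[np.arange(k-15,k+16)%N]) and s[k]>100];print([(k/2,int(s[k])) for k in pk])
p=read_camera("top")
pr=prof(p);s=score(pr);pk=[k for k in range(N) if s[k]==max(s[np.arange(k-15,k+16)%N]) and s[k]>100];print("now",[(k/2,int(s[k])) for k in pk])
save(p,"top2")
cv2.imwrite("pics/top2c.png",cv2.resize(p["color"][100:310,150:430,::-1],(784,588),interpolation=cv2.INTER_CUBIC))
E
```

```text
[ 545.5 -162.1  107.7] 23.731901908221527 [179.6  -0.2  -0. ] [  0.9  -1.6 -10.1] 3.7
top [91, 80, 78, 79, 77, 129, 205, 96, 77, 76, 76, 76, 77, 77, 76, 78, 77, 79, 81, 80, 80, 80, 80, 80, 175, 100, 79, 79, 79, 78, 78, 79, 78, 86, 104, 113]
[(60.0, 1501), (243.0, 1678), (347.5, 297)]
scene [71, 71, 71, 70, 70, 68, 69, 69, 67, 68, 67, 67, 67, 65, 67, 70, 73, 80, 79, 85, 81, 79, 72, 68, 133, 65, 68, 68, 70, 69, 68, 70, 79, 88, 98, 88]
[(186.0, 230), (240.5, 1011), (325.0, 111), (338.5, 218)]
now [(60.0, 1605), (243.0, 1842), (347.5, 329)]
```

View pics/top2c.png

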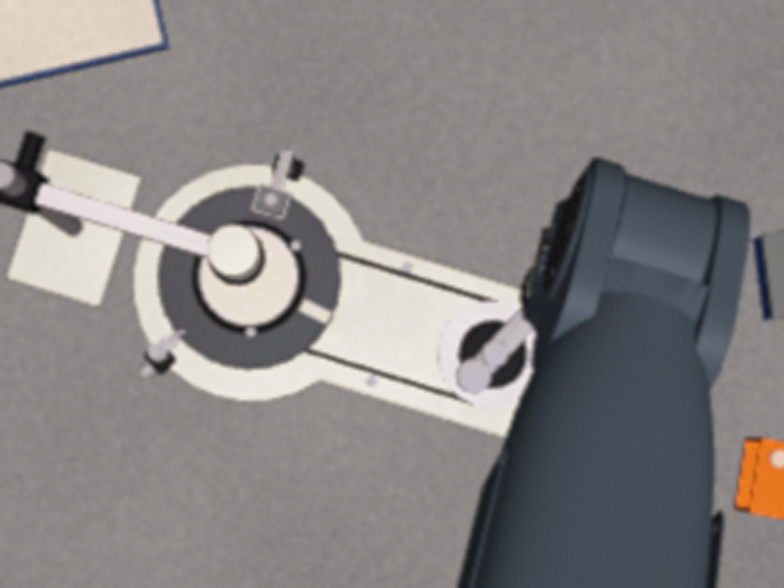

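The hand has gripped the handle (gap 23.7), and the top picture shows the platter fully in view with the bar at 243° (crop about (315,310)). I start with a gentle spin-up.

```bash
cat > plan.py <<'E'
from ang import *
import sys
P0=pickle.load(open("P0.pkl","rb"));B={}
for n in P0:
    b=prof(P0[n]);k=np.arange(440,530);b[k]=np.linspace(b[440],b[529],90);B[n]=b
def angle(n="top",tries=0):
    p=read_camera(n);t=get_obs()["time"]
    s=score(np.clip(prof(p)-B[n],0,None));k=int(np.argmax(s));y=s[[k-1,k,(k+1)%N]]
    return t,(k+0.5*(y[0]-y[2])/(y[0]-2*y[1]+y[2]+1e-9))/2%360,int(s[k])
TC=np.array([503.3,-123.]) # circle centre for the TCP
def plan(inc,R=60,phi=None):
    e=get_obs()["ee_pos"];y=get_obs()["eef_rot"][2]
    if phi is None: phi=np.arctan2(e[1]-TC[1],e[0]-TC[0])
    a=phi+np.r_[0,np.cumsum(inc)];X=np.c_[R*np.cos(a),R*np.sin(a)]
    d=np.diff(X,axis=0);c,s=np.cos(np.radians(y)),np.sin(np.radians(y))
    print("phi",np.degrees(phi).round(1),"r",np.hypot(*(e[:2]-TC)).round(1),"tcp",e.round(1),np.round(get_obs()["ft_force"]),"yaw",round(y,2))
    print(json.dumps([[0,0,0,float(round((c*x[0]+s*x[1])/10,2)),float(round((s*x[0]-c*x[1])/10,2)),0,-1] for x in d]))
E
python3 - <<'E'
from plan import *
print(angle("top"),angle("scene"))
plan([.06,.12,.18,.24,.3]+[.36]*5)
E
```

```text
(3.8, np.float64(243.02052288362316), 1844) (3.85, np.float64(240.39791445856295), 1050)
phi -42.7 r 57.6 tcp [ 545.6 -162.1  107.7] [  1.  -1. -10.] yaw -0.03
[[0, 0, 0, 0.24, -0.27, 0, -1], [0, 0, 0, 0.42, -0.58, 0, -1], [0, 0, 0, 0.49, -0.96, 0, -1], [0, 0, 0, 0.38, -1.39, 0, -1], [0, 0, 0, -0.01, -1.79, 0, -1], [0, 0, 0, -0.71, -2.03, 0, -1], [0, 0, 0, -1.38, -1.65, 0, -1], [0, 0, 0, -1.87, -1.06, 0, -1], [0, 0, 0, -2.12, -0.33, 0, -1], [0, 0, 0, -2.1, 0.44, 0, -1]]
```

step_arm(series=[[0, 0, 0, 0.24, -0.27, 0, -1], [0, 0, 0, 0.42, -0.58, 0, -1], [0, 0, 0, 0.49, -0.96, 0, -1], [0, 0, 0, 0.38, -1.39, 0, -1], [0, 0, 0, 0, -1.79, 0, -1], [0, 0, 0, -0.71, -2.03, 0, -1], [0, 0, 0, -1.38, -1.65, 0, -1], [0, 0, 0, -1.87, -1.06, 0, -1], [0, 0, 0, -2.12, -0.33, 0, -1], [0, 0, 0, -2.1, 0.44, 0, -1]])

```text
time: 4.85
ee_pos: [475.5, -65.8, 107.8]
eef_rot: [178.1, 0.3, -0.3]
ft_force: [11.5, -23.0, -23.7]
finger_gap: 23.4
```

```bash
python3 - <<'E'
from plan import *
print(get_obs()["finger_gap"]);plan([.36]*10);print(angle("top"));plan([.36]*10)
E
```

```text
23.393018983820188
phi 115.9 r 63.6 tcp [475.5 -65.8 107.8] [ 12. -23. -24.] yaw -0.29
[[0, 0, 0, -1.73, 1.28, 0, -1], [0, 0, 0, -1.16, 1.81, 0, -1], [0, 0, 0, -0.45, 2.1, 0, -1], [0, 0, 0, 0.31, 2.13, 0, -1], [0, 0, 0, 1.04, 1.88, 0, -1], [0, 0, 0, 1.64, 1.39, 0, -1], [0, 0, 0, 2.02, 0.72, 0, -1], [0, 0, 0, 2.15, -0.03, 0, -1], [0, 0, 0, 2.0, -0.79, 0, -1], [0, 0, 0, 1.59, -1.44, 0, -1]]
(4.9, np.float64(273.0612772597057), 1807)
phi 118.6 r 63.9 tcp [472.7 -66.9 107.7] [  6. -22. -17.] yaw -0.33
[[0, 0, 0, -1.66, 1.36, 0, -1], [0, 0, 0, -1.08, 1.86, 0, -1], [0, 0, 0, -0.36, 2.12, 0, -1], [0, 0, 0, 0.41, 2.11, 0, -1], [0, 0, 0, 1.13, 1.83, 0, -1], [0, 0, 0, 1.7, 1.31, 0, -1], [0, 0, 0, 2.05, 0.63, 0, -1], [0, 0, 0, 2.14, -0.13, 0, -1], [0, 0, 0, 1.96, -0.88, 0, -1], [0, 0, 0, 1.52, -1.51, 0, -1]]
```

step_arm(series=[[0, 0, 0, -1.66, 1.36, 0, -1], [0, 0, 0, -1.08, 1.86, 0, -1], [0, 0, 0, -0.36, 2.12, 0, -1], [0, 0, 0, 0.41, 2.11, 0, -1], [0, 0, 0, 1.13, 1.83, 0, -1], [0, 0, 0, 1.7, 1.31, 0, -1], [0, 0, 0, 2.05, 0.63, 0, -1], [0, 0, 0, 2.14, -0.13, 0, -1], [0, 0, 0, 1.96, -0.88, 0, -1], [0, 0, 0, 1.52, -1.51, 0, -1]])

```text
time: 5.9
ee_pos: [549.7, -157.7, 107.8]
eef_rot: [177.0, 0.8, -0.5]
ft_force: [-4.3, 4.2, -2.6]
finger_gap: 23.6
```

```bash
sed -i 's/^TC=.*/TC=np.array([501.2,-120.5])/' plan.py; python3 - <<'E'
from plan import *
print(get_obs()["finger_gap"],get_obs()["time"],get_obs()["eef_rot"]);plan([.36]);print(angle("top"));plan([.36]*10);plan([.4]*10)
E
```

```text
23.581907438156026 5.9 [177.03378779   0.76785691  -0.54394588]
phi -37.5 r 61.2 tcp [ 549.7 -157.7  107.8] [-4.  4. -3.] yaw -0.54
[[0, 0, 0, 0.96, -1.92, 0, -1]]
(5.95, np.float64(6.637345693413792), 1716)
phi -34.5 r 60.8 tcp [ 551.3 -155.   107.6] [2. 3. 2.] yaw -0.43
[[0, 0, 0, 0.87, -1.97, 0, -1], [0, 0, 0, 0.12, -2.15, 0, -1], [0, 0, 0, -0.65, -2.05, 0, -1], [0, 0, 0, -1.33, -1.69, 0, -1], [0, 0, 0, -1.84, -1.12, 0, -1], [0, 0, 0, -2.11, -0.4, 0, -1], [0, 0, 0, -2.12, 0.37, 0, -1], [0, 0, 0, -1.85, 1.09, 0, -1], [0, 0, 0, -1.35, 1.68, 0, -1], [0, 0, 0, -0.67, 2.04, 0, -1]]
phi -34.5 r 60.8 tcp [ 551.3 -155.   107.6] [2. 3. 2.] yaw -0.43
[[0, 0, 0, 0.92, -2.2, 0, -1], [0, 0, 0, -0.01, -2.38, 0, -1], [0, 0, 0, -0.94, -2.19, 0, -1], [0, 0, 0, -1.72, -1.65, 0, -1], [0, 0, 0, -2.23, -0.85, 0, -1], [0, 0, 0, -2.38, 0.08, 0, -1], [0, 0, 0, -2.16, 1.0, 0, -1], [0, 0, 0, -1.6, 1.77, 0, -1], [0, 0, 0, -0.79, 2.25, 0, -1], [0, 0, 0, 0.15, 2.38, 0, -1]]
```

```bash
cat > model.py <<'E'
import numpy as np
from scipy.optimize import least_squares
k=0.013
# segments (duration, crank rate) from t=3.85
def sim(a,b,segs,th=0.,w=0.,dt=0.005):
    I=.013*a;D=.017*b;t=0;out=[(0,th,w)]
    for d,c in segs:
        for _ in range(round(d/dt)):
            tq=k*(c-w)-.0012*w
            if abs(w)<1e-9 and abs(tq)<=D: acc=0
            else:
                s=np.sign(w) if abs(w)>1e-9 else np.sign(tq);acc=(tq-D*s)/I
                if w and (w+acc*dt)*w<0: acc=-w/dt
            w+=acc*dt;th+=w*dt;t+=dt
            out.append((t,th,w))
    return np.array(out)
def rowsegs(inc): return [(.1,10*i) for i in inc]
def fit(segs,obs):
    f=lambda x:np.r_[[np.interp(t,(s:=sim(x[0],x[1],segs))[:,0],s[:,1])-y for t,y in obs],(x[0]-1)*.03,(x[1]-1)*.03]
    return least_squares(f,[1,1],diff_step=.02,bounds=([.7,.55],[1.35,1.65])).x
E
cat > log.py <<'E'
from model import *
PAUSE=[(.05,1.0)]
segs=rowsegs([.06,.12,.18,.24,.3]+[.36]*5)+PAUSE+rowsegs([.36]*10)+PAUSE
obs=[(1.0,30.04),(2.05,123.6)]  # picture times are the start of the pause
E
python3 - <<'E'
from log import *
r=lambda o:[(t,np.radians(y)) for t,y in o]
x=fit(segs,r(obs));s=sim(*x,segs);print(x,s[-1])
for i in(.34,.36,.38,.4,.42):
    q=sim(*x,rowsegs([i]*10),w=s[-1,2]);print(i,q[-1,2],"ss",(k*i*10-.017*x[1])/(k+.0012))
E
```

```text
[0.7        1.03560485] [2.1        2.25437564 1.70537481]
0.34 1.8379012781314612 ss 1.8728674284044298
0.36 1.9827757806444783 ss 2.055966019953725
0.38 2.1276502831574953 ss 2.2390646115030206
0.4 2.2725247856705137 ss 2.422163203052317
0.42 2.417399288183532 ss 2.605261794601612
```

```bash
python3 - <<'E'
from plan import *
plan([.375]*20)
E
```

```text
phi -34.5 r 60.8 tcp [ 551.3 -155.   107.6] [2. 3. 2.] yaw -0.43
[[0, 0, 0, 0.89, -2.05, 0, -1], [0, 0, 0, 0.07, -2.24, 0, -1], [0, 0, 0, -0.75, -2.11, 0, -1], [0, 0, 0, -1.47, -1.69, 0, -1], [0, 0, 0, -1.99, -1.03, 0, -1], [0, 0, 0, -2.22, -0.23, 0, -1], [0, 0, 0, -2.15, 0.6, 0, -1], [0, 0, 0, -1.79, 1.35, 0, -1], [0, 0, 0, -1.17, 1.91, 0, -1], [0, 0, 0, -0.39, 2.2, 0, -1], [0, 0, 0, 0.45, 2.19, 0, -1], [0, 0, 0, 1.22, 1.88, 0, -1], [0, 0, 0, 1.82, 1.3, 0, -1], [0, 0, 0, 2.17, 0.54, 0, -1], [0, 0, 0, 2.22, -0.29, 0, -1], [0, 0, 0, 1.96, -1.08, 0, -1], [0, 0, 0, 1.43, -1.72, 0, -1], [0, 0, 0, 0.69, -2.13, 0, -1], [0, 0, 0, -0.13, -2.23, 0, -1], [0, 0, 0, -0.94, -2.03, 0, -1]]
```

step_arm(series=[[0, 0, 0, 0.89, -2.05, 0, -1], [0, 0, 0, 0.07, -2.24, 0, -1], [0, 0, 0, -0.75, -2.11, 0, -1], [0, 0, 0, -1.47, -1.69, 0, -1], [0, 0, 0, -1.99, -1.03, 0, -1], [0, 0, 0, -2.22, -0.23, 0, -1], [0, 0, 0, -2.15, 0.6, 0, -1], [0, 0, 0, -1.79, 1.35, 0, -1], [0, 0, 0, -1.17, 1.91, 0, -1], [0, 0, 0, -0.39, 2.2, 0, -1]])

```text
time: 6.95
ee_pos: [440.7, -122.0, 110.8]
eef_rot: [175.2, 0.6, -0.3]
ft_force: [19.5, 1.0, -45.6]
finger_gap: 24.1
```

```bash
python3 - <<'E'
from plan import *
print(get_obs()["finger_gap"],get_obs()["time"],get_obs()["eef_rot"]);plan([.36]);print(angle("top"));
for i in(.34,.36,.38,.4):print(i);plan([i]*10)
E
```

```text
24.098262269098562 6.95 [175.20790636   0.5549979   -0.34135241]
phi -178.6 r 60.5 tcp [ 440.7 -122.   110.8] [ 19.   1. -46.] yaw -0.34
[[0, 0, 0, 0.45, 2.1, 0, -1]]
(7.0, np.float64(132.8157689751539), 1694)
0.34
phi -176.5 r 60.0 tcp [ 441.3 -124.1  111. ] [ 11.  -3. -35.] yaw -0.38
[[0, 0, 0, 0.48, 1.97, 0, -1], [0, 0, 0, 1.11, 1.7, 0, -1], [0, 0, 0, 1.61, 1.23, 0, -1], [0, 0, 0, 1.93, 0.63, 0, -1], [0, 0, 0, 2.03, -0.05, 0, -1], [0, 0, 0, 1.9, -0.73, 0, -1], [0, 0, 0, 1.54, -1.32, 0, -1], [0, 0, 0, 1.02, -1.76, 0, -1], [0, 0, 0, 0.37, -2.0, 0, -1], [0, 0, 0, -0.31, -2.01, 0, -1]]
0.36
phi -176.5 r 60.0 tcp [ 441.3 -124.1  111. ] [ 11.  -3. -35.] yaw -0.38
[[0, 0, 0, 0.53, 2.08, 0, -1], [0, 0, 0, 1.23, 1.76, 0, -1], [0, 0, 0, 1.77, 1.22, 0, -1], [0, 0, 0, 2.08, 0.52, 0, -1], [0, 0, 0, 2.13, -0.25, 0, -1], [0, 0, 0, 1.91, -0.99, 0, -1], [0, 0, 0, 1.44, -1.59, 0, -1], [0, 0, 0, 0.79, -2.0, 0, -1], [0, 0, 0, 0.03, -2.15, 0, -1], [0, 0, 0, -0.73, -2.02, 0, -1]]
0.38
phi -176.5 r 60.0 tcp [ 441.3 -124.1  111. ] [ 11.  -3. -35.] yaw -0.38
[[0, 0, 0, 0.58, 2.19, 0, -1], [0, 0, 0, 1.35, 1.82, 0, -1], [0, 0, 0, 1.93, 1.19, 0, -1], [0, 0, 0, 2.23, 0.39, 0, -1], [0, 0, 0, 2.22, -0.46, 0, -1], [0, 0, 0, 1.89, -1.25, 0, -1], [0, 0, 0, 1.29, -1.86, 0, -1], [0, 0, 0, 0.5, -2.21, 0, -1], [0, 0, 0, -0.35, -2.24, 0, -1], [0, 0, 0, -1.16, -1.95, 0, -1]]
0.4
phi -176.5 r 60.0 tcp [ 441.3 -124.1  111. ] [ 11.  -3. -35.] yaw -0.38
[[0, 0, 0, 0.63, 2.3, 0, -1], [0, 0, 0, 1.48, 1.87, 0, -1], [0, 0, 0, 2.09, 1.15, 0, -1], [0, 0, 0, 2.37, 0.25, 0, -1], [0, 0, 0, 2.28, -0.7, 0, -1], [0, 0, 0, 1.83, -1.53, 0, -1], [0, 0, 0, 1.09, -2.12, 0, -1], [0, 0, 0, 0.18, -2.38, 0, -1], [0, 0, 0, -0.76, -2.26, 0, -1], [0, 0, 0, -1.58, -1.78, 0, -1]]
```

```bash
cat >> log.py <<'E'
segs+=rowsegs([.375]*10)+PAUSE
obs+=[(3.1,249.8)]
r=lambda o:[(t,np.radians(y)) for t,y in o]
if __name__=="__main__":
    for dl in(0,.05):
        o=[(t+dl,y) for t,y in obs]
        x=fit(segs,r(o));s=sim(*x,segs);print(dl,x,s[-1],[round(float(np.degrees(np.interp(t,s[:,0],s[:,1]))-y),1) for t,y in o])
        for i in(.34,.35,.36,.38):
            q=sim(*x,rowsegs([i]*10),w=s[-1,2]);print(i,q[-1,2],"ss",(k*i*10-.017*x[1])/(k+.0012))
E
python3 log.py
```

```text
0 [0.91910134 0.83453558] [3.15       4.46511939 2.11702979] [-2.6, 1.1, -0.2]
0.34 2.114630310183527 ss 2.113584168622446
0.35 2.1783839253578856 ss 2.2051334643970932
0.36 2.242137540532243 ss 2.2966827601717412
0.38 2.3696447708809583 ss 2.4797813517210376
0.05 [1.09907982 0.75797963] [3.15      4.3576455 2.155174 ] [-1.3, 0.6, -0.1]
0.34 2.1867510235071754 ss 2.2052356496255823
0.35 2.2444969083565107 ss 2.296784945400229
0.36 2.302242793205846 ss 2.3883342411748774
0.38 2.4177345629045104 ss 2.5714328327241733
```

step_arm(series=[[0.012, 0, 0, 0.48, 1.97, 0.03, -1], [0.012, 0, 0, 1.11, 1.7, 0.03, -1], [0.012, 0, 0, 1.61, 1.23, 0.03, -1], [0.012, 0, 0, 1.93, 0.63, 0.03, -1], [0.012, 0, 0, 2.03, -0.05, 0.03, -1], [0.012, 0, 0, 1.9, -0.73, 0.03, -1], [0.012, 0, 0, 1.54, -1.32, 0.03, -1], [0.012, 0, 0, 1.02, -1.76, 0.03, -1], [0.012, 0, 0, 0.37, -2.0, 0.03, -1], [0.012, 0, 0, -0.31, -2.01, 0.03, -1]])

```text
time: 8.0
ee_pos: [557.8, -96.5, 109.7]
eef_rot: [-177.9, 1.2, -0.4]
ft_force: [-15.5, -5.9, -3.8]
finger_gap: 23.4
```

```bash
python3 - <<'E'
from plan import *
print(get_obs()["finger_gap"],get_obs()["time"],get_obs()["eef_rot"]);plan([.36]);print(angle("top"));
for i in(.33,.34,.35,.36):print(i);plan([i]*10)
E
```

```text
23.4450684677194 8.0 [-177.94827462    1.20779768   -0.42776478]
phi 23.0 r 61.5 tcp [557.8 -96.5 109.7] [-15.  -6.  -4.] yaw -0.43
[[0, 0, 0, -1.19, -1.79, 0, -1]]
(8.05, np.float64(261.124061061276), 1837)
0.33
phi 25.7 r 61.1 tcp [556.2 -94.  109.6] [-8.  0.  3.] yaw -0.36
[[0, 0, 0, -1.15, -1.6, 0, -1], [0, 0, 0, -1.6, -1.15, 0, -1], [0, 0, 0, -1.89, -0.56, 0, -1], [0, 0, 0, -1.97, 0.08, 0, -1], [0, 0, 0, -1.84, 0.71, 0, -1], [0, 0, 0, -1.51, 1.27, 0, -1], [0, 0, 0, -1.02, 1.69, 0, -1], [0, 0, 0, -0.41, 1.93, 0, -1], [0, 0, 0, 0.23, 1.96, 0, -1], [0, 0, 0, 0.86, 1.78, 0, -1]]
0.34
phi 25.7 r 61.1 tcp [556.2 -94.  109.6] [-8.  0.  3.] yaw -0.36
[[0, 0, 0, -1.19, -1.65, 0, -1], [0, 0, 0, -1.67, -1.16, 0, -1], [0, 0, 0, -1.96, -0.53, 0, -1], [0, 0, 0, -2.02, 0.15, 0, -1], [0, 0, 0, -1.86, 0.82, 0, -1], [0, 0, 0, -1.48, 1.39, 0, -1], [0, 0, 0, -0.93, 1.8, 0, -1], [0, 0, 0, -0.28, 2.01, 0, -1], [0, 0, 0, 0.41, 1.99, 0, -1], [0, 0, 0, 1.05, 1.74, 0, -1]]
0.35
phi 25.7 r 61.1 tcp [556.2 -94.  109.6] [-8.  0.  3.] yaw -0.36
[[0, 0, 0, -1.23, -1.69, 0, -1], [0, 0, 0, -1.74, -1.16, 0, -1], [0, 0, 0, -2.03, -0.5, 0, -1], [0, 0, 0, -2.08, 0.23, 0, -1], [0, 0, 0, -1.87, 0.93, 0, -1], [0, 0, 0, -1.44, 1.51, 0, -1], [0, 0, 0, -0.83, 1.92, 0, -1], [0, 0, 0, -0.13, 2.09, 0, -1], [0, 0, 0, 0.6, 2.0, 0, -1], [0, 0, 0, 1.25, 1.68, 0, -1]]
0.36
phi 25.7 r 61.1 tcp [556.2 -94.  109.6] [-8.  0.  3.] yaw -0.36
[[0, 0, 0, -1.28, -1.73, 0, -1], [0, 0, 0, -1.8, -1.17, 0, -1], [0, 0, 0, -2.1, -0.46, 0, -1], [0, 0, 0, -2.13, 0.31, 0, -1], [0, 0, 0, -1.88, 1.04, 0, -1], [0, 0, 0, -1.39, 1.63, 0, -1], [0, 0, 0, -0.73, 2.02, 0, -1], [0, 0, 0, 0.03, 2.15, 0, -1], [0, 0, 0, 0.78, 2.0, 0, -1], [0, 0, 0, 1.44, 1.6, 0, -1]]
```

step_arm(series=[[0, 0, 0, -1.19, -1.65, 0.02, -1], [0, 0, 0, -1.67, -1.16, 0.02, -1], [0, 0, 0, -1.96, -0.53, 0.02, -1], [0, 0, 0, -2.02, 0.15, 0.02, -1], [0, 0, 0, -1.86, 0.82, 0.02, -1], [0, 0, 0, -1.48, 1.39, 0.02, -1], [0, 0, 0, -0.93, 1.8, 0.02, -1], [0, 0, 0, -0.28, 2.01, 0.02, -1], [0, 0, 0, 0.41, 1.99, 0.02, -1], [0, 0, 0, 1.05, 1.74, 0.02, -1]])

```text
time: 9.05
ee_pos: [454.5, -157.2, 110.2]
eef_rot: [-179.1, 1.1, 0.1]
ft_force: [-0.5, 0.8, -2.8]
finger_gap: 23.9
```

```bash
cat > go.py <<'E'
from plan import *
print(get_obs()["finger_gap"],get_obs()["time"],get_obs()["eef_rot"]);plan([.36]);print(angle("top"))
for i in sys.argv[1:]:print(i);plan([float(i)]*10)
E
python3 go.py .33 .34 .35
```

```text
23.89738647766718 9.05 [-1.79056475e+02  1.12428788e+00  1.15815660e-01]
phi -141.9 r 59.4 tcp [ 454.5 -157.2  110.2] [-1.  1. -3.] yaw 0.12
[[0, 0, 0, 1.6, 1.43, 0, -1]]
(9.1, np.float64(26.91625820483667), 1693)
.33
phi -138.4 r 58.8 tcp [ 457.2 -159.5  110.4] [ -4. -10.  -2.] yaw 0.08
[[0, 0, 0, 1.53, 1.24, 0, -1], [0, 0, 0, 1.85, 0.68, 0, -1], [0, 0, 0, 1.97, 0.04, 0, -1], [0, 0, 0, 1.88, -0.6, 0, -1], [0, 0, 0, 1.58, -1.17, 0, -1], [0, 0, 0, 1.12, -1.62, 0, -1], [0, 0, 0, 0.53, -1.9, 0, -1], [0, 0, 0, -0.11, -1.97, 0, -1], [0, 0, 0, -0.74, -1.82, 0, -1], [0, 0, 0, -1.3, -1.49, 0, -1]]
.34
phi -138.4 r 58.8 tcp [ 457.2 -159.5  110.4] [ -4. -10.  -2.] yaw 0.08
[[0, 0, 0, 1.58, 1.27, 0, -1], [0, 0, 0, 1.92, 0.67, 0, -1], [0, 0, 0, 2.03, -0.01, 0, -1], [0, 0, 0, 1.91, -0.68, 0, -1], [0, 0, 0, 1.57, -1.28, 0, -1], [0, 0, 0, 1.06, -1.73, 0, -1], [0, 0, 0, 0.42, -1.99, 0, -1], [0, 0, 0, -0.27, -2.01, 0, -1], [0, 0, 0, -0.92, -1.81, 0, -1], [0, 0, 0, -1.47, -1.4, 0, -1]]
.35
phi -138.4 r 58.8 tcp [ 457.2 -159.5  110.4] [ -4. -10.  -2.] yaw 0.08
[[0, 0, 0, 1.64, 1.3, 0, -1], [0, 0, 0, 1.98, 0.66, 0, -1], [0, 0, 0, 2.09, -0.06, 0, -1], [0, 0, 0, 1.94, -0.77, 0, -1], [0, 0, 0, 1.56, -1.39, 0, -1], [0, 0, 0, 0.99, -1.84, 0, -1], [0, 0, 0, 0.3, -2.07, 0, -1], [0, 0, 0, -0.43, -2.04, 0, -1], [0, 0, 0, -1.11, -1.77, 0, -1], [0, 0, 0, -1.65, -1.29, 0, -1]]
```

step_arm(series=[[0, 0, 0, 1.58, 1.27, 0.02, -1], [0, 0, 0, 1.92, 0.67, 0.02, -1], [0, 0, 0, 2.03, -0.01, 0.02, -1], [0, 0, 0, 1.91, -0.68, 0.02, -1], [0, 0, 0, 1.57, -1.28, 0.02, -1], [0, 0, 0, 1.06, -1.73, 0.02, -1], [0, 0, 0, 0.42, -1.99, 0.02, -1], [0, 0, 0, -0.27, -2.01, 0.02, -1], [0, 0, 0, -0.92, -1.81, 0.02, -1], [0, 0, 0, -1.47, -1.4, 0.02, -1]])

```text
time: 10.1
ee_pos: [527.0, -62.6, 109.5]
eef_rot: [-179.8, 2.4, -0.0]
ft_force: [-14.0, -31.3, -7.4]
finger_gap: 23.9
```

```bash
python3 go.py .33 .34 .35
```

```text
23.8802239162674 10.1 [-1.79786841e+02  2.44964155e+00 -2.87254951e-02]
phi 66.0 r 63.3 tcp [527.  -62.6 109.5] [-14. -31.  -7.] yaw -0.03
[[0, 0, 0, -2.09, -0.51, 0, -1]]
(10.15, np.float64(147.5238765231129), 1770)
.33
phi 68.9 r 63.0 tcp [523.9 -61.8 109.4] [-13. -20.   1.] yaw -0.02
[[0, 0, 0, -1.93, -0.4, 0, -1], [0, 0, 0, -1.96, 0.25, 0, -1], [0, 0, 0, -1.77, 0.87, 0, -1], [0, 0, 0, -1.39, 1.4, 0, -1], [0, 0, 0, -0.86, 1.77, 0, -1], [0, 0, 0, -0.24, 1.96, 0, -1], [0, 0, 0, 0.4, 1.93, 0, -1], [0, 0, 0, 1.01, 1.69, 0, -1], [0, 0, 0, 1.5, 1.28, 0, -1], [0, 0, 0, 1.83, 0.72, 0, -1]]
.34
phi 68.9 r 63.0 tcp [523.9 -61.8 109.4] [-13. -20.   1.] yaw -0.02
[[0, 0, 0, -1.99, -0.4, 0, -1], [0, 0, 0, -2.01, 0.29, 0, -1], [0, 0, 0, -1.8, 0.94, 0, -1], [0, 0, 0, -1.38, 1.49, 0, -1], [0, 0, 0, -0.81, 1.86, 0, -1], [0, 0, 0, -0.14, 2.03, 0, -1], [0, 0, 0, 0.54, 1.96, 0, -1], [0, 0, 0, 1.17, 1.66, 0, -1], [0, 0, 0, 1.65, 1.18, 0, -1], [0, 0, 0, 1.95, 0.56, 0, -1]]
.35
phi 68.9 r 63.0 tcp [523.9 -61.8 109.4] [-13. -20.   1.] yaw -0.02
[[0, 0, 0, -2.05, -0.4, 0, -1], [0, 0, 0, -2.06, 0.33, 0, -1], [0, 0, 0, -1.83, 1.02, 0, -1], [0, 0, 0, -1.37, 1.58, 0, -1], [0, 0, 0, -0.74, 1.95, 0, -1], [0, 0, 0, -0.03, 2.09, 0, -1], [0, 0, 0, 0.69, 1.97, 0, -1], [0, 0, 0, 1.32, 1.62, 0, -1], [0, 0, 0, 1.8, 1.06, 0, -1], [0, 0, 0, 2.05, 0.38, 0, -1]]
```

step_arm(series=[[0, 0.004, 0, -2.05, -0.4, 0.02, -1], [0, 0.004, 0, -2.06, 0.33, 0.02, -1], [0, 0.004, 0, -1.83, 1.02, 0.02, -1], [0, 0.004, 0, -1.37, 1.58, 0.02, -1], [0, 0.004, 0, -0.74, 1.95, 0.02, -1], [0, 0.004, 0, -0.03, 2.09, 0.02, -1], [0, 0.004, 0, 0.69, 1.97, 0.02, -1], [0, 0.004, 0, 1.32, 1.62, 0.02, -1], [0, 0.004, 0, 1.8, 1.06, 0.02, -1], [0, 0.004, 0, 2.05, 0.38, 0.02, -1]])

```text
time: 11.15
ee_pos: [496.5, -178.6, 110.6]
eef_rot: [179.1, 0.5, 0.2]
ft_force: [-0.9, -6.5, -10.3]
finger_gap: 23.5
```

```bash
python3 go.py .33 .345 .36
```

```text
23.48884602044623 11.15 [179.10503127   0.47540761   0.19216375]
phi -94.6 r 58.3 tcp [ 496.5 -178.6  110.6] [ -1.  -7. -10.] yaw 0.19
[[0, 0, 0, 2.14, -0.21, 0, -1]]
(11.2, np.float64(268.7300718475056), 1803)
.33
phi -90.8 r 58.2 tcp [ 500.4 -178.7  110.6] [ 5. -8. -9.] yaw 0.22
[[0, 0, 0, 1.95, -0.29, 0, -1], [0, 0, 0, 1.75, -0.9, 0, -1], [0, 0, 0, 1.36, -1.42, 0, -1], [0, 0, 0, 0.83, -1.79, 0, -1], [0, 0, 0, 0.21, -1.96, 0, -1], [0, 0, 0, -0.44, -1.92, 0, -1], [0, 0, 0, -1.04, -1.67, 0, -1], [0, 0, 0, -1.53, -1.25, 0, -1], [0, 0, 0, -1.85, -0.69, 0, -1], [0, 0, 0, -1.97, -0.05, 0, -1]]
.345
phi -90.8 r 58.2 tcp [ 500.4 -178.7  110.6] [ 5. -8. -9.] yaw 0.22
[[0, 0, 0, 2.04, -0.32, 0, -1], [0, 0, 0, 1.81, -0.99, 0, -1], [0, 0, 0, 1.37, -1.54, 0, -1], [0, 0, 0, 0.77, -1.91, 0, -1], [0, 0, 0, 0.08, -2.06, 0, -1], [0, 0, 0, -0.63, -1.96, 0, -1], [0, 0, 0, -1.25, -1.64, 0, -1], [0, 0, 0, -1.73, -1.12, 0, -1], [0, 0, 0, -2.01, -0.46, 0, -1], [0, 0, 0, -2.05, 0.24, 0, -1]]
.36
phi -90.8 r 58.2 tcp [ 500.4 -178.7  110.6] [ 5. -8. -9.] yaw 0.22
[[0, 0, 0, 2.12, -0.35, 0, -1], [0, 0, 0, 1.86, -1.07, 0, -1], [0, 0, 0, 1.37, -1.66, 0, -1], [0, 0, 0, 0.69, -2.03, 0, -1], [0, 0, 0, -0.07, -2.15, 0, -1], [0, 0, 0, -0.82, -1.99, 0, -1], [0, 0, 0, -1.47, -1.57, 0, -1], [0, 0, 0, -1.93, -0.95, 0, -1], [0, 0, 0, -2.14, -0.21, 0, -1], [0, 0, 0, -2.08, 0.55, 0, -1]]
```

step_arm(series=[[0, 0, 0, 2.12, -0.35, 0.02, -1], [0, 0, 0, 1.86, -1.07, 0.02, -1], [0, 0, 0, 1.37, -1.66, 0.02, -1], [0, 0, 0, 0.69, -2.03, 0.02, -1], [0, 0, 0, -0.07, -2.15, 0.02, -1], [0, 0, 0, -0.82, -1.99, 0.02, -1], [0, 0, 0, -1.47, -1.57, 0.02, -1], [0, 0, 0, -1.93, -0.95, 0.02, -1], [0, 0, 0, -2.14, -0.21, 0.02, -1], [0, 0, 0, -2.08, 0.55, 0.02, -1]])

```text
time: 12.2
ee_pos: [470.2, -65.7, 110.6]
eef_rot: [177.0, 1.0, -0.1]
ft_force: [15.4, -26.2, -30.5]
finger_gap: 23.5
```

```bash
python3 go.py .34 .35
```

```text
23.547879426578703 12.2 [ 1.77000774e+02  9.81439779e-01 -1.02203520e-01]
phi 119.5 r 63.0 tcp [470.2 -65.7 110.6] [ 15. -26. -31.] yaw -0.1
[[0, 0, 0, -1.65, 1.38, 0, -1]]
(12.25, np.float64(34.8118586889552), 1719)
.34
phi 122.0 r 63.2 tcp [467.8 -66.9 110.6] [ 10. -24. -21.] yaw -0.15
[[0, 0, 0, -1.51, 1.35, 0, -1], [0, 0, 0, -0.97, 1.78, 0, -1], [0, 0, 0, -0.32, 2.0, 0, -1], [0, 0, 0, 0.36, 2.0, 0, -1], [0, 0, 0, 1.01, 1.76, 0, -1], [0, 0, 0, 1.54, 1.32, 0, -1], [0, 0, 0, 1.89, 0.74, 0, -1], [0, 0, 0, 2.03, 0.06, 0, -1], [0, 0, 0, 1.93, -0.62, 0, -1], [0, 0, 0, 1.62, -1.23, 0, -1]]
.35
phi 122.0 r 63.2 tcp [467.8 -66.9 110.6] [ 10. -24. -21.] yaw -0.15
[[0, 0, 0, -1.55, 1.4, 0, -1], [0, 0, 0, -0.97, 1.85, 0, -1], [0, 0, 0, -0.28, 2.07, 0, -1], [0, 0, 0, 0.45, 2.04, 0, -1], [0, 0, 0, 1.12, 1.76, 0, -1], [0, 0, 0, 1.66, 1.27, 0, -1], [0, 0, 0, 1.99, 0.63, 0, -1], [0, 0, 0, 2.09, -0.09, 0, -1], [0, 0, 0, 1.93, -0.8, 0, -1], [0, 0, 0, 1.54, -1.41, 0, -1]]
```

step_arm(series=[[0.006, 0, 0, -1.55, 1.4, 0.03, -1], [0.006, 0, 0, -0.97, 1.85, 0.03, -1], [0.006, 0, 0, -0.28, 2.07, 0.03, -1], [0.006, 0, 0, 0.45, 2.04, 0.03, -1], [0.006, 0, 0, 1.12, 1.76, 0.03, -1], [0.006, 0, 0, 1.66, 1.27, 0.03, -1], [0.006, 0, 0, 1.99, 0.63, 0.03, -1], [0.006, 0, 0, 2.09, -0.09, 0.03, -1], [0.006, 0, 0, 1.93, -0.8, 0.03, -1], [0.006, 0, 0, 1.54, -1.41, 0.03, -1]])

```text
time: 13.25
ee_pos: [550.0, -154.5, 110.5]
eef_rot: [179.9, 0.9, -0.1]
ft_force: [-7.9, 5.8, -1.6]
finger_gap: 23.3
```

```bash
python3 go.py .34 .35 .36
```

```text
23.26882717042562 13.25 [ 1.79918463e+02  8.96038572e-01 -1.31376738e-01]
phi -34.8 r 59.5 tcp [ 550.  -154.5  110.5] [-8.  6. -2.] yaw -0.13
[[0, 0, 0, 0.89, -1.96, 0, -1]]
(13.3, np.float64(157.0058059185772), 1806)
.34
phi -32.0 r 59.3 tcp [ 551.5 -151.9  110.4] [-2.  5.  6.] yaw -0.03
[[0, 0, 0, 0.77, -1.88, 0, -1], [0, 0, 0, 0.1, -2.03, 0, -1], [0, 0, 0, -0.58, -1.94, 0, -1], [0, 0, 0, -1.2, -1.64, 0, -1], [0, 0, 0, -1.68, -1.14, 0, -1], [0, 0, 0, -1.96, -0.52, 0, -1], [0, 0, 0, -2.02, 0.17, 0, -1], [0, 0, 0, -1.85, 0.83, 0, -1], [0, 0, 0, -1.47, 1.4, 0, -1], [0, 0, 0, -0.92, 1.81, 0, -1]]
.35
phi -32.0 r 59.3 tcp [ 551.5 -151.9  110.4] [-2.  5.  6.] yaw -0.03
[[0, 0, 0, 0.78, -1.94, 0, -1], [0, 0, 0, 0.07, -2.09, 0, -1], [0, 0, 0, -0.65, -1.99, 0, -1], [0, 0, 0, -1.29, -1.64, 0, -1], [0, 0, 0, -1.78, -1.1, 0, -1], [0, 0, 0, -2.05, -0.42, 0, -1], [0, 0, 0, -2.07, 0.3, 0, -1], [0, 0, 0, -1.84, 1.0, 0, -1], [0, 0, 0, -1.38, 1.56, 0, -1], [0, 0, 0, -0.76, 1.94, 0, -1]]
.36
phi -32.0 r 59.3 tcp [ 551.5 -151.9  110.4] [-2.  5.  6.] yaw -0.03
[[0, 0, 0, 0.79, -2.0, 0, -1], [0, 0, 0, 0.04, -2.15, 0, -1], [0, 0, 0, -0.72, -2.02, 0, -1], [0, 0, 0, -1.39, -1.64, 0, -1], [0, 0, 0, -1.88, -1.05, 0, -1], [0, 0, 0, -2.12, -0.32, 0, -1], [0, 0, 0, -2.1, 0.45, 0, -1], [0, 0, 0, -1.81, 1.16, 0, -1], [0, 0, 0, -1.28, 1.72, 0, -1], [0, 0, 0, -0.59, 2.07, 0, -1]]
```

step_arm(series=[[0, 0, 0, 0.79, -2.0, 0.02, -1], [0, 0, 0, 0.04, -2.15, 0.02, -1], [0, 0, 0, -0.72, -2.02, 0.02, -1], [0, 0, 0, -1.39, -1.64, 0.02, -1], [0, 0, 0, -1.88, -1.05, 0.02, -1], [0, 0, 0, -2.12, -0.32, 0.02, -1], [0, 0, 0, -2.1, 0.45, 0.02, -1], [0, 0, 0, -1.81, 1.16, 0.02, -1], [0, 0, 0, -1.28, 1.72, 0.02, -1], [0, 0, 0, -0.59, 2.07, 0.02, -1]])

```text
time: 14.3
ee_pos: [441.1, -112.4, 111.5]
eef_rot: [178.3, 0.7, 0.2]
ft_force: [13.5, -0.0, -29.3]
finger_gap: 23.5
```

```bash
cat > log.py <<'E'
from model import *
r=lambda o:[(t,np.radians(y)) for t,y in o]
PAUSE=[(.05,1.2)]
segs=rowsegs([.06,.12,.18,.24,.3]+[.36]*5)+PAUSE
for i in (.36,.375,.35,.344,.354,.341,.36,.35,.36): segs+=rowsegs([i]*10)+PAUSE
ang=[273.06,6.64,132.8,261.1,26.9,147.5,268.7,34.8,157.0]
E
cat > fitit.py <<'E'
from plan import *
from log import *
print(get_obs()["time"],get_obs()["eef_rot"]);a=angle("top");print(a);plan([.35]*10)
A=np.unwrap(np.radians(np.r_[243.0,ang,a[1]]))[1:]-np.radians(243)
for dl in(0,.05):
    obs=[(1+1.05*i+dl,A[i]) for i in range(len(A))]
    x=fit(segs,obs);s=sim(*x,segs);print(dl,x,s[-1],[round(float(np.degrees(np.interp(t,s[:,0],s[:,1])-y)),1) for t,y in obs])
    w=s[-1,2]
    for stop in([.25,.15,.05,0,0,0,0,0,0,0],[0]*10):
        q=sim(*x,rowsegs(stop+[0]*10),w=w);print("stop angle",np.degrees(q[-1,1]),"t",q[np.argmax(q[:,2]<=0),0])
E
python3 fitit.py
```

```text
14.3 [178.33528758   0.69727219   0.18734714]
(14.35, np.float64(284.0257926153571), 1747)
phi 174.3 r 60.2 tcp [ 441.3 -114.5  111.6] [  6.  -3. -26.] yaw 0.14
[[0, 0, 0, 0.15, 2.08, 0, -1], [0, 0, 0, 0.86, 1.91, 0, -1], [0, 0, 0, 1.46, 1.5, 0, -1], [0, 0, 0, 1.88, 0.91, 0, -1], [0, 0, 0, 2.08, 0.2, 0, -1], [0, 0, 0, 2.02, -0.52, 0, -1], [0, 0, 0, 1.72, -1.18, 0, -1], [0, 0, 0, 1.21, -1.7, 0, -1], [0, 0, 0, 0.55, -2.01, 0, -1], [0, 0, 0, -0.17, -2.08, 0, -1]]
0 [0.85040628 0.8795464 ] [10.5        19.67842906  2.03950562] [-2.1, 2.6, 0.7, -0.0, -2.7, -0.1, 0.7, -1.6, 1.3, 0.5]
stop angle 55.11333448654664 t 0.9800000000000008
stop angle 39.95144672781406 t 0.8400000000000006
0.05 [0.91483839 0.87732934] [10.5        19.57964886  2.04680811] [-0.2, 3.5, 0.8, -0.6, -3.3, -0.3, 0.4, -1.5, 1.5, 0.8]
stop angle 58.516646073144734 t 1.0449999999999997
stop angle 43.29323079266312 t 0.9050000000000007
```

step_arm(series=[[0.002, 0, 0, 0.15, 2.08, 0.02, -1], [0.002, 0, 0, 0.86, 1.91, 0.02, -1], [0.002, 0, 0, 1.46, 1.5, 0.02, -1], [0.002, 0, 0, 1.88, 0.91, 0.02, -1], [0.002, 0, 0, 2.08, 0.2, 0.02, -1], [0.002, 0, 0, 2.02, -0.52, 0.02, -1], [0.002, 0, 0, 1.72, -1.18, 0.02, -1], [0.002, 0, 0, 1.21, -1.7, 0.02, -1], [0.002, 0, 0, 0.55, -2.01, 0.02, -1], [0.002, 0, 0, -0.17, -2.08, 0.02, -1]])

```text
time: 15.35
ee_pos: [558.7, -96.0, 110.2]
eef_rot: [179.7, 1.2, 0.3]
ft_force: [-18.8, -8.4, 4.9]
finger_gap: 23.6
```

```bash
cat > stop.py <<'E'
from plan import *
from log import *
a=angle("top");print(a,get_obs()["eef_rot"])
need=(np.degrees(PTR)-a[1])%360;print("need",need)
x=(.88,.878);w=2.06
best=min((abs(np.degrees(sim(*x,[(.05,1.2)]+rowsegs(inc+[0]*10),w=w)[-1,1])-need),inc) for inc in [[v,v*.75,v*.5,v*.25]+[0]*6 for v in np.arange(0,.36,.01)]+[[.33]*n+[v,v*.75,v*.5,v*.25]+[0]*(6-n) for n in range(1,7) for v in np.arange(0.1,.34,.01)])
print(best);plan(best[1])
E
python3 stop.py
```

```text
(15.4, np.float64(46.73755150393872), 1285) [179.80775373   1.30829903   0.34128249]
need 86.76244849606128
(np.float64(0.27762200322220565), [0.33, 0.33, np.float64(0.24999999999999992), np.float64(0.18749999999999994), np.float64(0.12499999999999996), np.float64(0.06249999999999998), 0, 0, 0, 0])
phi 25.8 r 62.1 tcp [557.1 -93.4 110.1] [-13.  -1.  11.] yaw 0.34
[[0, 0, 0, -1.13, -1.62, 0, -1], [0, 0, 0, -1.59, -1.16, 0, -1], [0, 0, 0, -1.41, -0.5, 0, -1], [0, 0, 0, -1.12, -0.14, 0, -1], [0, 0, 0, -0.75, 0.03, 0, -1], [0, 0, 0, -0.37, 0.05, 0, -1], [0, 0, 0, 0.0, 0.0, 0, -1], [0, 0, 0, 0.0, 0.0, 0, -1], [0, 0, 0, 0.0, 0.0, 0, -1], [0, 0, 0, 0.0, 0.0, 0, -1]]
```

step_arm(series=[[0, 0, 0, -1.13, -1.62, 0, -1], [0, 0, 0, -1.59, -1.16, 0, -1], [0, 0, 0, -1.41, -0.5, 0, -1], [0, 0, 0, -1.12, -0.14, 0, -1], [0, 0, 0, -0.75, 0.03, 0, -1], [0, 0, 0, -0.37, 0.05, 0, -1], [0, 0, 0, 0, 0, 0, -1], [0, 0, 0, 0, 0, 0, -1], [0, 0, 0, 0, 0, 0, -1], [0, 0, 0, 0, 0, 0, -1]])

```text
time: 16.4
ee_pos: [489.4, -59.0, 111.0]
eef_rot: [178.3, 1.4, 0.4]
ft_force: [1.0, -7.9, -12.6]
finger_gap: 23.3
```

```bash
python3 - <<'E'
from plan import *
print(get_obs()["ee_pos"],get_obs()["ft_force"])
print(angle("top"));print(angle("scene"));
p=read_camera("top");print(angle("top"))
cv2.imwrite("pics/top3c.png",cv2.resize(p["color"][160:240,190:290,::-1],(750,600),interpolation=cv2.INTER_CUBIC))
E
```

```text
[489.39605281 -58.96979386 110.99453465] [  1.00550934  -7.89202548 -12.57474637]
(16.45, np.float64(144.85572744565548), 1756)
(16.5, np.float64(151.01178835597747), 1091)
(16.6, np.float64(150.27211664889768), 1741)
```

View pics/top3c.png

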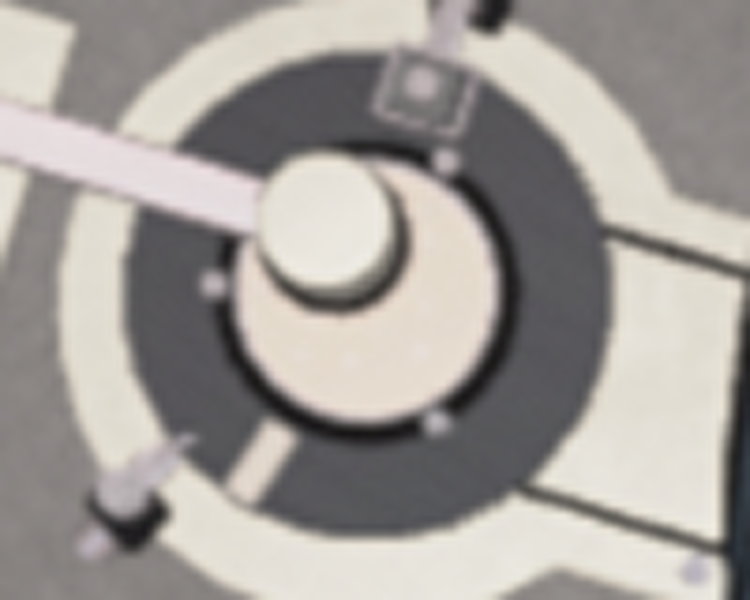

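The bar's outer end is at about (243,500) in this crop, past the pointer tip at (192,437). The platter overshot by roughly 17° and is still creeping, so I check that it has settled and then nudge it back.

```bash
cat > nudge.py <<'E'
from plan import *
from log import *
for _ in range(3): a=angle("top");print(a)
need=(np.degrees(PTR)-a[1]+180)%360-180;print("need",need);sg=np.sign(need)
X=[(.88,.88),(1.0,.85),(1.15,.8)]
f=lambda inc:[float(np.degrees(sim(*x,rowsegs(inc+[0]*12))[-1,1])) for x in X]
c=[]
for n in(2,3,4,5):
    for v in np.arange(.16,.34,.02):
        inc=[sg*v/2]+[sg*v]*n+[sg*v/2]+[0]*(8-n);c.append((abs(np.mean(f(inc))-need)+np.ptp(f(inc)),n,inc))
b=min(c,key=lambda q:q[0]);print(b[0],f(b[2]),[round(float(i),3) for i in b[2]]);plan(b[2])
E
python3 nudge.py
```

```text
(16.65, np.float64(151.59866959101285), 1731)
(16.7, np.float64(152.71015502483112), 1725)
(16.75, np.float64(153.6374549634566), 1725)
need -20.137454963456605
1.9667468954473115 [-19.340973864628978, -18.765686631842225, -18.607096325360903] [-0.15, -0.3, -0.3, -0.3, -0.3, -0.15, 0.0, 0.0, 0.0, 0.0]
phi 100.8 r 62.7 tcp [489.5 -59.  111. ] [  1.  -7. -12.] yaw 0.43
[[0, 0, 0, 0.89, -0.1, 0, -1], [0, 0, 0, 1.78, 0.21, 0, -1], [0, 0, 0, 1.64, 0.73, 0, -1], [0, 0, 0, 1.35, 1.18, 0, -1], [0, 0, 0, 0.94, 1.53, 0, -1], [0, 0, 0, 0.29, 0.85, 0, -1], [0, 0, 0, 0.0, 0.0, 0, -1], [0, 0, 0, 0.0, 0.0, 0, -1], [0, 0, 0, 0.0, 0.0, 0, -1], [0, 0, 0, 0.0, 0.0, 0, -1]]
```

```bash
python3 - <<'E'
from plan import *
from log import *
v=.33;inc=[0,0,-v/2]+[-v]*4+[-v/2,0,0]
for x in [(.88,.88),(1.0,.8),(1.15,.75)]:print(np.degrees(sim(*x,rowsegs(inc+[0]*10),w=.33)[-1,1]))
plan(inc)
E
```

```text
-21.792019946375493
-21.790242704149165
-20.54317313700323
phi 100.8 r 62.7 tcp [489.5 -59.  111. ] [  1.  -7. -12.] yaw 0.43
[[0, 0, 0, 0.0, 0.0, 0, -1], [0, 0, 0, 0.0, 0.0, 0, -1], [0, 0, 0, 0.98, -0.1, 0, -1], [0, 0, 0, 1.95, 0.29, 0, -1], [0, 0, 0, 1.75, 0.91, 0, -1], [0, 0, 0, 1.36, 1.43, 0, -1], [0, 0, 0, 0.82, 1.79, 0, -1], [0, 0, 0, 0.18, 0.97, 0, -1], [0, 0, 0, 0.0, 0.0, 0, -1], [0, 0, 0, 0.0, 0.0, 0, -1]]
```

step_arm(series=[[0, 0, 0, 0, 0, 0, -1], [0, 0, 0, 0, 0, 0, -1], [0, 0, 0, 0.98, -0.1, 0, -1], [0, 0, 0, 1.95, 0.29, 0, -1], [0, 0, 0, 1.75, 0.91, 0, -1], [0, 0, 0, 1.36, 1.43, 0, -1], [0, 0, 0, 0.82, 1.79, 0, -1], [0, 0, 0, 0.18, 0.97, 0, -1], [0, 0, 0, 0, 0, 0, -1], [0, 0, 0, 0, 0, 0, -1]])

```text
time: 17.75
ee_pos: [560.7, -108.8, 110.9]
eef_rot: [177.8, 1.6, 0.6]
ft_force: [-1.6, -0.4, -7.2]
finger_gap: 23.5
```

step_arm(series=[[0, 0, 0, 0, 0, 0, -1], [0, 0, 0, 0, 0, 0, -1], [0, 0, 0, 0, 0, 0, -1], [0, 0, 0, 0, 0, 0, -1], [0, 0, 0, 0, 0, 0, -1], [0, 0, 0, 0, 0, 0, -1], [0, 0, 0, 0, 0, 0, -1], [0, 0, 0, 0, 0, 0, -1], [0, 0, 0, 0, 0, 0, -1], [0, 0, 0, 0, 0, 0, -1]])

```text
time: 18.75
ee_pos: [560.2, -106.4, 111.0]
eef_rot: [177.9, 1.6, 0.7]
ft_force: [-1.2, -0.6, -9.9]
finger_gap: 24.0
```

```bash
python3 nudge.py; python3 -c "
from plan import *
print(angle('scene'),get_obs()['eef_rot'],get_obs()['ft_force'])
p=read_camera('top')
cv2.imwrite('pics/top4c.png',cv2.resize(p['color'][160:240,190:290,::-1],(750,600),interpolation=cv2.INTER_CUBIC))"
```

```text
(18.8, np.float64(127.09598709402141), 1768)
(18.85, np.float64(127.09119519109163), 1768)
(18.9, np.float64(127.09456984151967), 1768)
need 6.405430158480328
0.25517896552164476 [6.588891641856353, 6.445850945988748, 6.517962696558001] [0.1, 0.2, 0.2, 0.2, 0.2, 0.1, 0.0, 0.0, 0.0, 0.0]
phi 13.4 r 60.6 tcp [ 560.2 -106.5  111. ] [ -1.  -0. -10.] yaw 0.71
[[0, 0, 0, -0.16, -0.58, 0, -1], [0, 0, 0, -0.49, -1.09, 0, -1], [0, 0, 0, -0.7, -0.97, 0, -1], [0, 0, 0, -0.88, -0.82, 0, -1], [0, 0, 0, -1.02, -0.63, 0, -1], [0, 0, 0, -0.55, -0.23, 0, -1], [0, 0, 0, 0.0, 0.0, 0, -1], [0, 0, 0, 0.0, 0.0, 0, -1], [0, 0, 0, 0.0, 0.0, 0, -1], [0, 0, 0, 0.0, 0.0, 0, -1]]
(18.95, np.float64(131.755360687234), 1199) [177.90712929   1.58618771   0.70892503] [-1.57421582 -0.6831753  -8.98030551]
```

View pics/top4c.png

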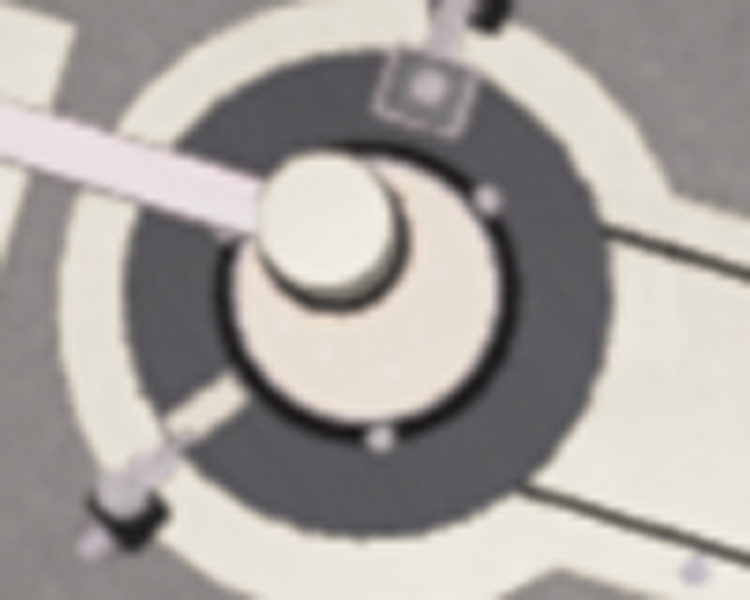

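```bash
python3 - <<'E'
from plan import *
p=read_camera("top")
for a,b in((56,63),(58,68),(66,76)):
    pr=prof(p,a,b);s=score(pr);k=np.arange(220,310);kk=k[np.argmax(s[k])];m=np.clip(pr[k]-100,0,None);print(a,b,kk/2,(m*k).sum()/m.sum()/2,pr[230:300:4].astype(int).tolist())
for n,uv,z in(("bar mid",(205,403),68),("inner end",(238,378),68),("outer",(172,425),68),("tip before",(192,437),83)):
    q=unproj(p,190+uv[0]/7.5-.43,160+uv[1]/7.5-.43,z)[:2]-PL;print(n,np.degrees(np.arctan2(q[1],q[0])),np.hypot(*q))
E
```

```text
56 63 127.0 127.04738497265025 [75, 76, 88, 115, 134, 145, 148, 148, 137, 114, 90, 79, 77, 77, 78, 77, 76, 76]
58 68 127.0 127.20986986716166 [84, 85, 96, 127, 161, 181, 185, 184, 168, 134, 101, 86, 84, 85, 86, 85, 85, 85]
66 76 127.0 127.17311021980815 [87, 87, 93, 125, 174, 201, 207, 203, 180, 133, 98, 88, 88, 88, 89, 88, 88, 88]
bar mid 125.35012248552181 71.771132215721
inner end 124.58320820246566 56.821555890586716
outer 125.25530495385257 86.09990750622042
tip before 131.76277297616366 82.2812490453811
```

step_arm(series=[[0, 0, 0, -0.16, -0.58, 0, -1], [0, 0, 0, -0.49, -1.09, 0, -1], [0, 0, 0, -0.7, -0.97, 0, -1], [0, 0, 0, -0.88, -0.82, 0, -1], [0, 0, 0, -1.02, -0.63, 0, -1], [0, 0, 0, -0.55, -0.23, 0, -1], [0, 0, 0, 0, 0, 0, -1], [0, 0, 0, 0, 0, 0, -1], [0, 0, 0, 0, 0, 0, -1], [0, 0, 0, 0, 0, 0, -1]])

```text
time: 20.05
ee_pos: [517.2, -60.3, 111.0]
eef_rot: [177.8, 1.5, 0.7]
ft_force: [-0.7, -2.1, -10.0]
finger_gap: 23.6
```

```bash
python3 - <<'E'
from plan import *
for i in range(2):
    p=read_camera("top")
    for a,b in((56,63),(58,68),(66,76)):
        pr=prof(p,a,b);k=np.arange(220,320);m=np.clip(pr[k]-100,0,None);print(a,b,(m*k).sum()/m.sum()/2)
cv2.imwrite('pics/top5c.png',cv2.resize(p['color'][160:240,190:290,::-1],(750,600),interpolation=cv2.INTER_CUBIC))
E
```

```text
56 63 142.6088103591556
58 68 142.59152525416562
66 76 142.5025076439238
56 63 142.77687701562937
58 68 142.78804461556615
66 76 142.73681744964495
```

View pics/top5c.png

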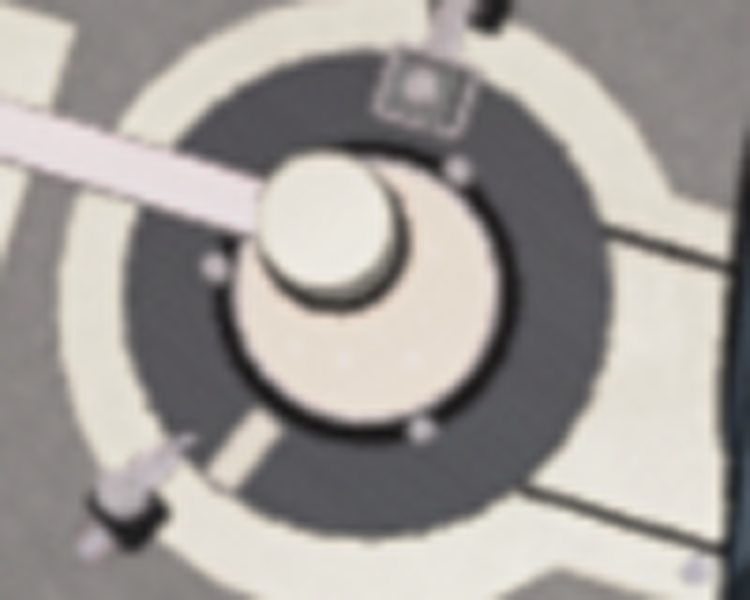

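Still and past the pointer again: the bar is at 142.7°, so the drag is lower than fitted. I refit on these stop data.

```bash
cat > fit2.py <<'E'
from plan import *
from log import *
stp=[(.05,1.2)]+rowsegs([.335,.335,.25,.19,.125,.0625,0,0,0,0])+[(.4,0)]
n1=rowsegs([0,0,-.165]+[-.33]*4+[-.165,0,0]+[0]*10);n2=rowsegs([.1,.2,.2,.2,.2,.1,.05]+[0]*9)
def f(x):
    a,b,w=x;s=sim(a,b,stp,w=w);g=lambda t:np.degrees(np.interp(t,s[:,0],s[:,1]))
    return np.array([g(1.05)-98.1,g(1.2)-103.5,g(1.35)-106.9,1.0*(np.degrees(sim(a,b,n1,w=.33)[-1,1])+26.5),np.degrees(sim(a,b,n2)[-1,1])-15.7])
if __name__=="__main__":
    q=least_squares(f,[1,.7,2.06],diff_step=.02,bounds=([.7,.4,1.9],[1.4,1.4,2.3]));print(q.x,q.fun)
    np.save("x.npy",q.x[:2])
    c=[]
    for t in(-9.3,):
        for n in(1,2,3,4,5):
            for v in np.arange(.12,.30,.01):
                inc=[-v/2]+[-v]*n+[-v/2]+[0]*(8-n);r=np.degrees(sim(*q.x[:2],rowsegs(inc+[0]*10))[-1,1]);c.append((abs(r-t),n,r,inc))
    b=[min((z for z in c if z[1]==n),key=lambda z:z[0]) for n in(2,3,4,5)]
    for z in b:print(z[2],[round(float(i),3) for i in z[3]])
    plan(b[1][3])
E
python3 fit2.py
```

```text
[1.1039213  0.53093953 1.96007495] [-1.19543296 -0.22098727  1.11694935 -1.42399996 -1.95142726]
-9.30138417827652 [-0.13, -0.26, -0.26, -0.13, 0.0, 0.0, 0.0, 0.0, 0.0, 0.0]
-9.6947683059397 [-0.105, -0.21, -0.21, -0.21, -0.105, 0.0, 0.0, 0.0, 0.0, 0.0]
-8.747851161511162 [-0.085, -0.17, -0.17, -0.17, -0.17, -0.085, 0.0, 0.0, 0.0, 0.0]
-8.772242179596198 [-0.075, -0.15, -0.15, -0.15, -0.15, -0.15, -0.075, 0.0, 0.0, 0.0]
phi 75.0 r 62.3 tcp [517.3 -60.3 111. ] [ -1.  -2. -10.] yaw 0.72
[[0, 0, 0, 0.6, 0.2, 0, -1], [0, 0, 0, 1.11, 0.58, 0, -1], [0, 0, 0, 0.97, 0.8, 0, -1], [0, 0, 0, 0.78, 0.99, 0, -1], [0, 0, 0, 0.31, 0.55, 0, -1], [0, 0, 0, 0.0, 0.0, 0, -1], [0, 0, 0, 0.0, 0.0, 0, -1], [0, 0, 0, 0.0, 0.0, 0, -1], [0, 0, 0, 0.0, 0.0, 0, -1], [0, 0, 0, 0.0, 0.0, 0, -1]]
```

step_arm(series=[[0, 0, 0, 0.6, 0.2, 0, -1], [0, 0, 0, 1.08, 0.56, 0, -1], [0, 0, 0, 0.94, 0.78, 0, -1], [0, 0, 0, 0.75, 0.96, 0, -1], [0, 0, 0, 0.2, 0.35, 0, -1], [0, 0, 0, 0, 0, 0, -1], [0, 0, 0, 0, 0, 0, -1], [0, 0, 0, 0, 0, 0, -1], [0, 0, 0, 0, 0, 0, -1], [0, 0, 0, 0, 0, 0, -1]])

```text
time: 21.15
ee_pos: [557.6, -96.2, 110.8]
eef_rot: [177.7, 1.8, 0.5]
ft_force: [-4.8, -2.4, -5.2]
finger_gap: 23.6
```

```bash
python3 - <<'E'
from plan import *
for i in range(3):
    p=read_camera("top")
    for a,b in((58,68),(66,76)):
        pr=prof(p,a,b);k=np.arange(220,320);m=np.clip(pr[k]-100,0,None);print(a,b,(m*k).sum()/m.sum()/2)
cv2.imwrite('pics/top6c.png',cv2.resize(p['color'][160:240,190:290,::-1],(750,600),interpolation=cv2.INTER_CUBIC))
print(angle("scene"),get_obs()["ee_pos"])
E
```

```text
58 68 131.63014714040986
66 76 131.42275804187537
58 68 131.63138968693625
66 76 131.43887123622878
58 68 131.63826149212244
66 76 131.4457716887764
(21.35, np.float64(136.1892925915264), 1125) [557.41947363 -95.79202269 110.75387931]
```

View pics/top6c.png

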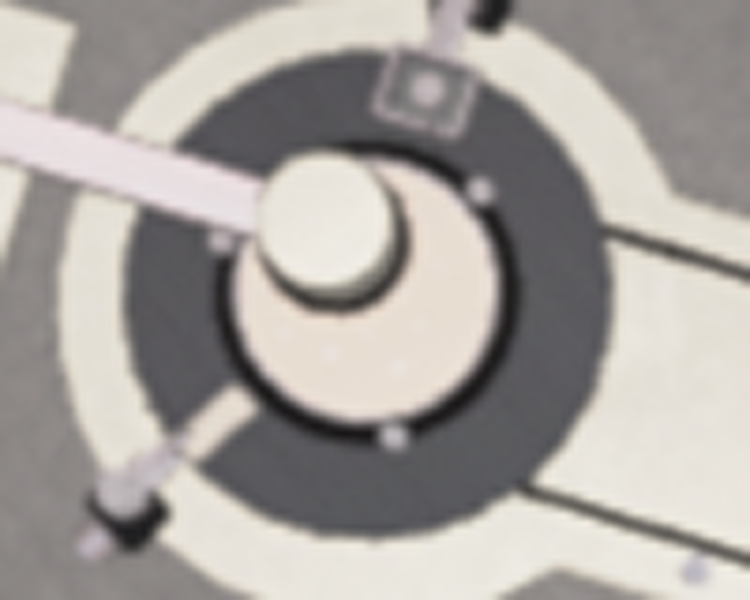

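Bar and blade overlap, and the platter is still at about 131.6° against a pointer at 131.8–133.5°, roughly 3 mm off. I release and lift straight up.

step_arm(series=[[0, 0, 0, 0, 0, 0, 0], [0, 0, 0, 0, 0, 0, 0], [0, 0, 0, 0, 0, 0, 0], [0, 0, 0, 0, 0, 0, 0], [0, 0, 0, 0, 0, 0, 0], [0, 0, 0, 0, 0, -1.5, 0], [0, 0, 0, 0, 0, -3, 0], [0, 0, 0, 0, 0, -4, 0], [0, 0, 0, 0, 0, -4, 0], [0, 0, 0, 0, 0, -3, 0]])

```text
time: 22.35
ee_pos: [563.5, -88.2, 269.8]
eef_rot: [177.7, 1.7, 0.6]
ft_force: [1.0, -0.3, -0.6]
finger_gap: 42.9
```

```bash
python3 - <<'E'
from plan import *
for i in range(2):
    p=read_camera("top")
    for a,b in((58,68),(66,76)):
        pr=prof(p,a,b);k=np.arange(220,320);m=np.clip(pr[k]-100,0,None);print(a,b,(m*k).sum()/m.sum()/2)
o=get_obs();print(o["time"],o["ee_pos"],o["ft_force"],o["finger_gap"],o["qd"].round(2) if hasattr(o["qd"],"round") else o["qd"])
p=read_camera("scene");print([(np.round(a["location"]).tolist(),round(a["conf"],2)) for a in recognise("handle",p)[:2]])
for n in("tube_rack","slide_box","calculator"):print(n,np.round(recognise(n,p)[0]["location"]))
cv2.imwrite('pics/scene7.png',cv2.resize(p['color'][150:330,160:400,::-1],(800,600),interpolation=cv2.INTER_CUBIC))
E
```

```text
58 68 131.63477893986138
66 76 131.43813986286838
58 68 131.6368954929615
66 76 131.43763754765453
22.45 [565.10115878 -88.33733647 271.86117315] [ 0.9772009  -0.43602414 -0.3292679 ] 42.66766781753929 [-0.17  1.71 -5.42 -4.26  0.05 -0.22]
[([569.0, -92.0, 108.0], 0.48)]
tube_rack [ 394. -418.   54.]
slide_box [ 602. -441.   35.]
calculator [470. 545.  14.]
```

View pics/scene7.png

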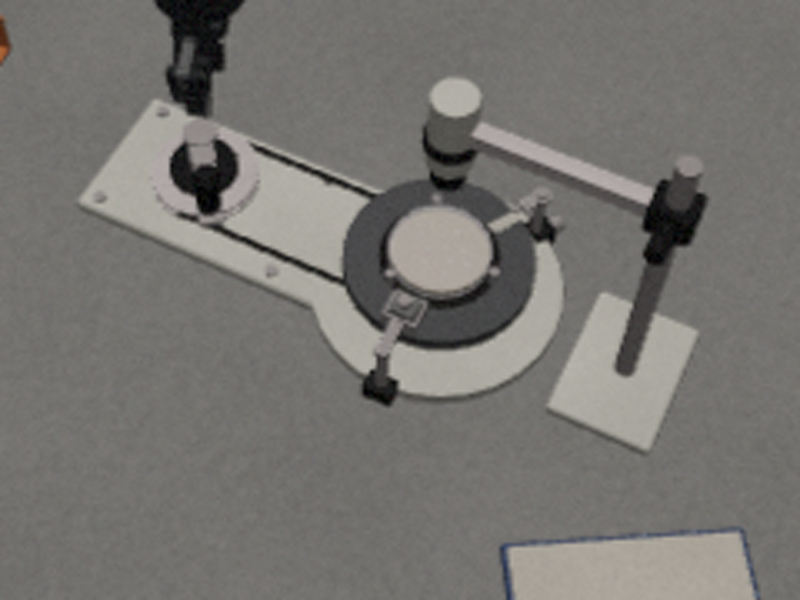

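The hand is clear above the handle, the platter is unmoved, and the white bar lies under the pointer blade (about (508,220) in the crop). I hold still for one call so the arm settles, then hand in.

step_arm(series=[[0, 0, 0, 0, 0, 0, 0], [0, 0, 0, 0, 0, 0, 0], [0, 0, 0, 0, 0, 0, 0], [0, 0, 0, 0, 0, 0, 0], [0, 0, 0, 0, 0, 0, 0], [0, 0, 0, 0, 0, 0, 0], [0, 0, 0, 0, 0, 0, 0], [0, 0, 0, 0, 0, 0, 0], [0, 0, 0, 0, 0, 0, 0], [0, 0, 0, 0, 0, 0, 0]])

```text
time: 23.7
ee_pos: [561.6, -88.2, 263.0]
eef_rot: [177.8, 2.2, 0.6]
ft_force: [-0.1, 0.4, -0.2]
finger_gap: 42.9
```

```bash
python3 -c "
from plant import *
print(get_obs()['ee_pos'],finish_job())"
```

```text
the job is handed in; nothing more can be done
[561.59959395 -88.18875947 262.98951641] None
```

The film run is done and handed in at about 24 s of the 61 s. No verdict was reported.

- **Filming:** I cranked the platter up and held it from about 7.0 to 15.4 s. Its mean speed between pictures was 2.00–2.14 rad/s, inside 1.78–2.41. I only measured means over about one second, so short dips or peaks were not seen.
- **Stopping:** the first stop overshot the pointer by roughly 20°, because the drag was lower than my fit. Three small back-and-forth nudges of the crank brought the bar under the pointer.
- **Last checks:**
  - The platter was still, with the bar at 131.5° and the pointer at 132–133.5° in the top camera. That is about 3 mm off against the 14 mm allowed.
  - The scene camera disagreed: it read the bar at 136° before the release. That would still be within about 6 mm.
  - The hand has let go and is about 160 mm above the handle. The force reading is about 0.
  - The slide box and calculator read within about 4 mm of where they started, and the tube rack within about 8.5 mm, all in the scene camera. The networks are good to about 4 mm.

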